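# Change over the battery charging dock

## Task

Take every charged battery pack out of the charging dock and lay it flat, right way up, on the floor of the wooden pencil box. Lift every empty pack out of the smoke-plastic tray and seat each right down flat and square in a pocket of the dock, nose in the notch. When all the packs are in place, press the dock's white button fully down and let it come back up; leave the hole punch, pen and highlighter alone.

Things in the scene. Friction and masses are not known exactly. Their poses are not given: they have to be found in the camera images.
- empty_a: Empty battery pack, in the tray at the start (3 or 4 are there): 60 x 40 x 26 mm grey plastic block, pale label on top, 90 g; at its +x end a low nose sticks out 8 mm, 16 mm wide, 12 mm high from the underside. Origin: centre of the underside of the 60 x 40 block (nose not counted); x along the length to the nose, y across, z up.
- empty_b: Empty battery pack, in the tray at the start (3 or 4 are there): 60 x 40 x 26 mm grey plastic block, pale label on top, 90 g; at its +x end a low nose sticks out 8 mm, 16 mm wide, 12 mm high from the underside. Origin: centre of the underside of the 60 x 40 block (nose not counted); x along the length to the nose, y across, z up.
- empty_c: Empty battery pack, in the tray at the start (3 or 4 are there): 60 x 40 x 26 mm grey plastic block, pale label on top, 90 g; at its +x end a low nose sticks out 8 mm, 16 mm wide, 12 mm high from the underside. Origin: centre of the underside of the 60 x 40 block (nose not counted); x along the length to the nose, y across, z up.
- empty_d: Empty battery pack, in the tray at the start (3 or 4 are there): 60 x 40 x 26 mm grey plastic block, pale label on top, 90 g; at its +x end a low nose sticks out 8 mm, 16 mm wide, 12 mm high from the underside. Origin: centre of the underside of the 60 x 40 block (nose not counted); x along the length to the nose, y across, z up.
- full_a: Charged battery pack, seated in a pocket of the dock at the start (1 or 2 of three are there), like the empty ones: 60 x 40 x 26 mm grey plastic block, pale label on top, 90 g; at its +x end a low nose sticks out 8 mm, 16 mm wide, 12 mm high from the underside. Origin: centre of the underside of the 60 x 40 block (nose not counted); x along the length to the nose, y across, z up.
- full_b: Charged battery pack, seated in a pocket of the dock at the start (1 or 2 of three are there), like the empty ones: 60 x 40 x 26 mm grey plastic block, pale label on top, 90 g; at its +x end a low nose sticks out 8 mm, 16 mm wide, 12 mm high from the underside. Origin: centre of the underside of the 60 x 40 block (nose not counted); x along the length to the nose, y across, z up.
- full_c: Charged battery pack, seated in a pocket of the dock at the start (1 or 2 of three are there), like the empty ones: 60 x 40 x 26 mm grey plastic block, pale label on top, 90 g; at its +x end a low nose sticks out 8 mm, 16 mm wide, 12 mm high from the underside. Origin: centre of the underside of the 60 x 40 block (nose not counted); x along the length to the nose, y across, z up.
- tray: Open smoke-plastic tray lifted off the stack, fixed: 250 (x) x 330 (y) x 40 mm high outside, walls and floor 5 mm. Origin: centre of the underside.
- pencil_box: Open wooden pencil box, fixed: 190 (x) x 120 (y) x 36 mm high outside, walls and floor 6 mm. Origin: centre of the underside.
- dock: Off-white charging dock, fixed, 22 mm high: four black-floored pockets, two by two, and towards the robot a console (x -136 to -80 mm) with the charge button. Origin: on the underside, midway between the pocket centres; spans x -136 to +88, y -68 to +68 mm. Packs fit only with the nose to the dock's +x; seated they stand 16 mm above its top, 32 mm apart in y.
- pocket0 (a point): Centre of a pocket's floor 12 mm above the desk, at x -40, y -36 mm on the dock; axes as the dock. The pocket is 64 x 44 mm (x, y), 10 mm deep (2 mm play each side of a pack), with a notch 8 mm long and 20 mm wide in its +x end for the nose. A seated pack's origin lies here.
- pocket1 (a point): Centre of a pocket's floor 12 mm above the desk, at x -40, y 36 mm on the dock; axes as the dock. The pocket is 64 x 44 mm (x, y), 10 mm deep (2 mm play each side of a pack), with a notch 8 mm long and 20 mm wide in its +x end for the nose. A seated pack's origin lies here.
- pocket2 (a point): Centre of a pocket's floor 12 mm above the desk, at x 40, y -36 mm on the dock; axes as the dock. The pocket is 64 x 44 mm (x, y), 10 mm deep (2 mm play each side of a pack), with a notch 8 mm long and 20 mm wide in its +x end for the nose. A seated pack's origin lies here.
- pocket3 (a point): Centre of a pocket's floor 12 mm above the desk, at x 40, y 36 mm on the dock; axes as the dock. The pocket is 64 x 44 mm (x, y), 10 mm deep (2 mm play each side of a pack), with a notch 8 mm long and 20 mm wide in its +x end for the nose. A seated pack's origin lies here.
- charge (a joint): Round white push button of 28 mm diameter on the dock's console; m pressed straight down: 0 up, 0.006 fully down (about 4 N at the bottom); it springs back.
- charge_top (a point): Centre of the button's top face, at x -108, y 0 mm on the dock, 44 mm above the desk when up; it stands 10 mm proud of a grey 44 mm round housing and moves down with the button.
- hole_punch: Bystander: steel hole punch, about 120 x 115 x 75 mm, loose. Origin: centre of the underside.
- gel_pen: Bystander: black gel pen, 137 mm long, 12 mm thick, loose. Origin: underneath its middle, x along it.
- highlighter: Bystander: yellow highlighter, 120 x 24 x 15 mm, loose. Origin: underneath its middle, x along it.
Mind the look-alikes: they are no part of the job. What is shaped like the empty_d but purple or yellow is not meant.

How it is judged:
By the outcome, as a careful person would: the job done as asked, in the order asked, and still so for the second after the job is handed in, with the robot touching nothing.
Of empty_a, empty_b, empty_c, empty_d only 3 to 4 are there at a start; the rules pass over those that are not, and their reading is None.
Of full_a, full_b, full_c only 1 to 2 are there at a start; the rules pass over those that are not, and their reading is None.
At some moment in a run one of empty_a, empty_b, empty_c, empty_d may be knocked a few centimetres aside while the robot is not near it.
Once in a run the grip may slacken for a moment while it holds something.
It also fails if it takes over 210 s, if anything falls off the work surface, if the arm or the gripper's body presses on something with over 40 N, if the wrist force passes 120 N, or if a joint passes its speed limit or range.

## Robot

A 6-joint arm with a two-finger parallel gripper is mounted at the origin on the work surface. World frame = base frame: x ahead of the robot, y to its left, z up, the work surface at z = 0. Lengths are in m, angles in rad, forces in N, time in s.
With the tool pointing down it reaches from about 0.25 to 0.725 m from the base axis. Payload 4 kg.
Tool frame: the origin (TCP) lies at the very end of the fingers, on their centre line; the grasp point (between the pads) lies 19 mm behind it; z points along the fingers, y is the line along which they close (so a half turn about z gives the same grasp; the last joint's range is limited). The gripper opens to 85 mm and grips with 20 to 120 N. Pads are 22 mm wide; open, the fingers measure 114 mm over their backs; the gripper's body (76 mm by 85 mm) begins 54 mm behind the grasp point. The pads swing forward as they close: fully open they stand 13 mm farther back than shut.
Start: joints at [-1.208, 0.241, 0.005, 1.335, 0, 1.571], TCP at [0.177, -0.467, 0.231] pointing down, gripper open.
Joint ranges: [-2.72, 2.72], [-1.05, 1.87], [-1.09, 1.28], [-1.99, 2.15], [-1.42, 1.44], [-3.14, 3.14]. Speed limits (rad/s): [2.79, 2.79, 3.14, 3.14, 3.14, 3.14].

## Interface

Orientations are given as a unit quaternion [x, y, z, w].
In Python, from workcell import monitor, viewer, job gives the robot as it stands.
- The arm moves only by the tool arm_command, never from a script. Its argument "increments" is a list of rows, each an object of numbers: "dx", "dy", "dz": the shift along the tool's x, y, z in cm; "wx", "wy", "wz": the turn, a rotation vector about the tool's x, y, z in rad; "grip": the finger opening in cm, from 0 to 8.54. In form: [{"dx": .., "dy": .., "dz": .., "wx": .., "wy": .., "wz": .., "grip": ..}, ...]. A call has 1 to 10 rows; each row is the pose to reach, as a shift and turn from the pose commanded when the call began, along the tool's axes at that moment; what a row does not reach only later rows make up. A row lasts 1/10 s, in which the tool goes at most 50 mm and 8.59 degrees, less where a joint would pass 70% of its speed; a pose out of reach is approached as far as the arm can. A call with a gripper value outside its range is refused whole. The fingers move at their own pace and stop on an object; the grip force is fixed at half the most. Time passes only in rows, so rows that repeat a pose let the fingers close. It gives the time, the measured TCP pose, the force, the opening and the grip force at its end, in the units of the state.
- monitor.get_obs(): the state, without advancing time (a new reading comes with each control period).
- viewer.camera(name): name is "side" or "top"; returns (picture, depth): 400x640x3 uint8, red, green, blue; 400x640 float32, m along the optical axis (not along the pixel's ray), 0 where there is no reading.
- viewer.get_calibration(name): a dict with "fovy" (degrees; the focal length in pixels is half the picture's height over the tangent of half this angle, whatever the lens; pixels are square), "cx", "cy" (the principal point, pixels), "view" (4x4, takes a point from world to camera coordinates). Camera axes: x right, y up, looking along -z (the intrinsics and any distortion apply to the point x, -y, -z); pixel columns grow to the right and rows downward; lengths in m; the calibration is good to about 2 mm. A picture is of the moment at which its call begins. get_calibration takes no time and is no camera call.
- job.job_done(): hands the job in; it is judged then, once.
The state is a dict: "clock": time; "joint_pos": joint angles; "joint_vel": joint speeds; "tau": joint torques, N m; "eef_pos": TCP position; "tool_rot": TCP orientation; "ft_force": force on the tool from outside, world axes, zero at the start; "ft_torque": the same for the moment, N m; "grip_width": finger opening in m; "grasp_force": force on a finger pad.
Only numpy, scipy, OpenCV 4.12 (cv2) and the standard library are available. Lean on these libraries where they do the work, as an engineer would, in place of code of your own. Each camera call takes 0.05 s, during which the arm holds its last target. There are 200 camera calls.

## Working session

There is one attempt and no reset: what is moved stays moved. The work goes in short steps, Python scripts to look and compute and a tool call to move; the robot and the scene stay as the last step left them, time stands still between calls to the robot, and variables do not carry over. Pictures are saved under pics/ and viewed, at most 14 in all, crops included, and the job is handed in when it is done.

Besides the shell and the picture viewer there is one more tool, called after ">>>" by a JSON object that holds its "method" and its "body", one argument or row to a line. arm_command: Moves the arm, as the interface text tells. Its arguments: {"type":"object","properties":{"increments":{"type":"array","items":{"type":"object","properties":{"dx":{"type":"number"},"dy":{"type":"number"},"dz":{"type":"number"},"wx":{"type":"number"},"wy":{"type":"number"},"wz":{"type":"number"},"grip":{"type":"number"}}}}},"required":["increments"]}

```bash
ls; mkdir -p pics
cat > h.py <<'E'
import numpy as np, cv2
from workcell import monitor, viewer, job
def shot(n,tag):
    p,d=viewer.camera(n); cv2.imwrite(f'pics/{tag}.png',p[:,:,::-1]); np.save(f'pics/{tag}.npy',d); return p,d
def cal(n):
    c=viewer.get_calibration(n); f=200/np.tan(np.radians(c['fovy'])/2); return c,f
def px2w(n,u,v,d):
    c,f=cal(n); u=np.asarray(u,float);v=np.asarray(v,float)
    P=np.stack([(u-c['cx'])/f*d,-(v-c['cy'])/f*d,-d*np.ones_like(u),np.ones_like(u)],-1)
    return (P@np.linalg.inv(np.array(c['view'])).T)[...,:3]
def cloud(n,d):
    v,u=np.mgrid[:400,:640]; return px2w(n,u,v,d)
def ray(n,u,v,z):
    a=px2w(n,u,v,1e-6);b=px2w(n,u,v,1.); t=(z-a[...,2])/(b[...,2]-a[...,2]); return a+t[...,None]*(b-a) if a.ndim>1 else a+t*(b-a)
E
python3 - <<'E'
from h import *
for n in('top','side'):
    p,d=shot(n,n+'0'); c=viewer.get_calibration(n); print({k:(np.round(v,3).tolist()) if not isinstance(v,str) else v for k,v in c.items()})
print(monitor.get_obs())
E
```

```text
pics
{'fovy': 55.063, 'cx': 324.224, 'cy': 193.699, 'view': [[-0.022, -1.0, 0.016, -0.024], [0.996, -0.021, 0.081, -0.568], [-0.081, 0.018, 0.997, -0.818], [0.0, 0.0, 0.0, 1.0]]}
{'fovy': 57.482, 'cx': 314.985, 'cy': 200.517, 'view': [[-0.976, -0.217, 0.017, 0.539], [0.128, -0.507, 0.852, -0.162], [-0.176, 0.834, 0.523, -0.69], [0.0, 0.0, 0.0, 1.0]]}
{'clock': 0.1, 'joint_pos': array([-1.20798404e+00,  2.41322235e-01,  3.89879655e-03,  1.33519555e+00,
        2.05628139e-06,  1.57082730e+00]), 'joint_vel': array([ 7.99659371e-04, -9.06005336e-04,  2.85696383e-03,  3.99630871e-04,
        6.55104220e-05,  1.30967265e-03]), 'tau': array([-7.10031127e-04, -3.73137689e+01,  2.53010434e+01,  1.09015784e-02,
       -4.26233350e-05,  3.34149817e-06]), 'eef_pos': array([ 0.17725984, -0.46694214,  0.23052487]), 'tool_rot': array([ 9.83593364e-01,  1.80397517e-01, -1.63418598e-04, -8.96560921e-04]), 'ft_force': array([ 0.64313742,  0.01054861, -0.28994371]), 'ft_torque': array([ 0.00794214,  0.00846227, -0.02737874]), 'grasp_force': 0.0, 'grip_width': 0.08553339446926399}
```

View pics/top0.png

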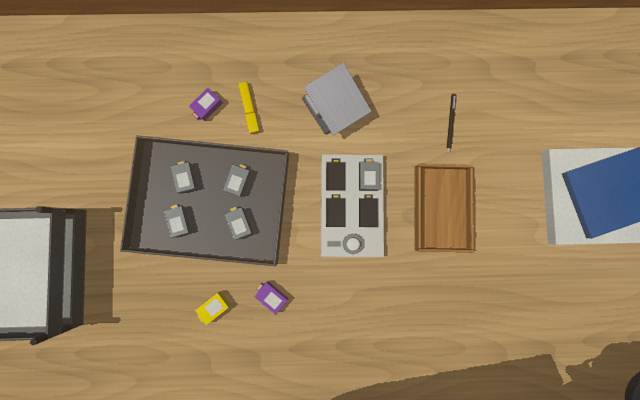

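View pics/side0.png

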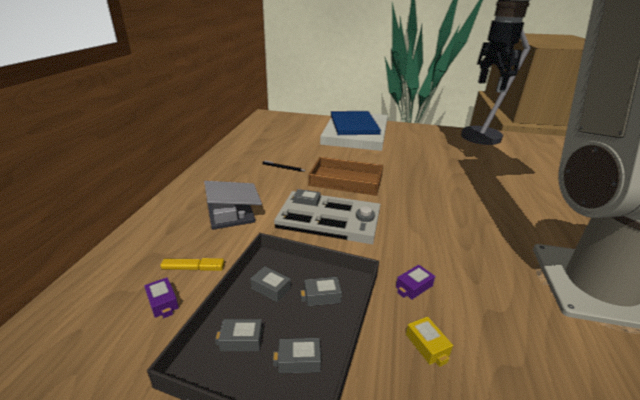

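The top view shows the tray at pixels (120–290, 135–265), with four grey packs at (183,177), (237,180), (177,221) and (238,222). The dock is at (321–384, 155–257), with one charged grey pack at (369,175). The box is at (415–475, 165–251). The purple and yellow look-alikes at (206,103), (272,297) and (213,307) lie outside the tray and are not wanted. Next I'll confirm with an enlarged crop and measure.

```bash
cat >> h.py <<'E'
def packs(n,p,d,zmin=.02,zmax=.06):
    """grey packs: fit the top faces; returns list of (pixel, centre, yaw, z, size)"""
    W=cloud(n,d); out=[]
    m=((W[...,2]>zmin)&(W[...,2]<zmax)&(d>0)).astype(np.uint8)
    return W,m
E
python3 - <<'E'
from h import *
p=cv2.imread('pics/top0.png'); d=np.load('pics/top0.npy')
c=p[125:275,110:490]; c=cv2.resize(c,None,fx=2.1,fy=2.1,interpolation=cv2.INTER_CUBIC); cv2.imwrite('pics/crop0.png',c)
W=cloud('top',d)
for n,(u,v) in dict(desk=(300,300),desk2=(400,300),traymid=(208,200),boxmid=(445,208),dock=(352,225),e1=(183,177),e2=(237,180),e3=(177,221),e4=(238,222),full=(369,175),btn=(353,244),pock=(336,212)).items(): print(n,np.round(W[v,u],4))
E
```

```text
desk [0.3357 0.0223 0.0012]
desk2 [ 0.3297 -0.1987 -0.0015]
traymid [0.5599 0.2226 0.006 ]
boxmid [ 0.5308 -0.3056  0.0072]
dock [ 0.4975 -0.095   0.0201]
e1 [0.6093 0.2699 0.0298]
e2 [0.6001 0.1528 0.032 ]
e3 [0.5143 0.2819 0.03  ]
e4 [0.5093 0.1514 0.0299]
full [ 0.6047 -0.1335  0.0369]
btn [ 0.4574 -0.094   0.0436]
pock [ 0.5269 -0.0611  0.0122]
```

View pics/crop0.png

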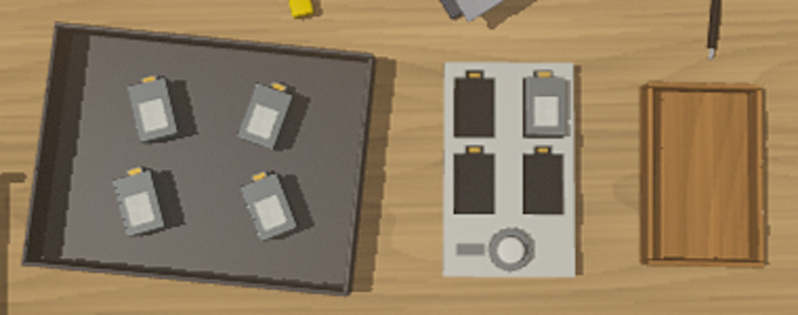

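The crop confirms four grey packs in the tray, all noses roughly towards +x. The dock holds one grey charged pack, in the upper-right pocket (pocket2), and the other three pockets are empty. Next I'll measure the poses precisely.

```bash
cat >> h.py <<'E'
def fit(n,mask,z):
    """rectangle fit of a pixel mask lying on plane z: centre, yaw of long side (-pi/2..pi/2 about x), sizes"""
    v,u=np.nonzero(mask); P=ray(n,u,v,z)[:,:2]
    # sub-pixel mass: centroid and second moments (uniform rectangle: var=L^2/12)
    c=P.mean(0); w,V=np.linalg.eigh(np.cov((P-c).T)); L=np.sqrt(12*w); a=V[:,1]; a=a*np.sign(a[0])
    return c,np.arctan2(a[1],a[0]),L[::-1]
def find(n,p,d,z,tol=.005,box=None,amin=250,amax=1200):
    W=cloud(n,d); m=(abs(W[...,2]-z)<tol)
    if box: m&=(W[...,0]>box[0])&(W[...,0]<box[1])&(W[...,1]>box[2])&(W[...,1]<box[3])
    m=cv2.morphologyEx(m.astype(np.uint8),cv2.MORPH_OPEN,np.ones((5,5),np.uint8))
    k,l,s,c=cv2.connectedComponentsWithStats(m); out=[]
    for i in range(1,k):
        if amin<s[i,4]<amax:
            c_,y,L=fit(n,l==i,z); out.append((np.round(c[i]),np.round(c_,4),round(float(y),3),np.round(L,4)))
    return out
E
python3 - <<'E'
from h import *
p=cv2.imread('pics/top0.png'); d=np.load('pics/top0.npy')
for s in find('top',p,d,.031,box=(.44,.68,.08,.36)): print('pack',*s)
for s in find('top',p,d,.038,box=(.54,.68,-.2,-.08)): print('full',*s)
for s in find('top',p,d,.044,.003,box=(.42,.50,-.2,-.05),amin=50): print('btn',*s)
# dock: outer outline incl. everything, from bright pixels
W=cloud('top',d); m=((W[...,2]>.009)&(W[...,0]>.40)&(W[...,0]<.68)&(W[...,1]<-.01)&(W[...,1]>-.19)).astype(np.uint8)
m=cv2.morphologyEx(m,cv2.MORPH_OPEN,np.ones((5,5),np.uint8)); print('dock',*fit('top',m,.022), 'expected origin offset -.024')
# pockets: dark pixels
g=p.max(2); k,l,s,c=cv2.connectedComponentsWithStats(((g<75)&(m>0)).astype(np.uint8))
for i in range(1,k):
    if s[i,4]>100: print('pocket',c[i],*fit('top',l==i,.017))
W2=((W[...,2]>.028)&(W[...,0]>.40)&(W[...,0]<.66)&(W[...,1]<-.22)&(W[...,1]>-.39)).astype(np.uint8)
v,u=np.nonzero(W2); r=cv2.minAreaRect(ray('top',u,v,.036)[:,:2].astype(np.float32)); print('box',r)
W3=((W[...,2]>.03)&(W[...,0]>.40)&(W[...,0]<.72)&(W[...,1]>.03)&(W[...,1]<.42)).astype(np.uint8)
v,u=np.nonzero(W3); r=cv2.minAreaRect(ray('top',u,v,.040)[:,:2].astype(np.float32)); print('tray',r)
E
```

```text
pack [183. 177.] [0.6092 0.2701] 0.244 [0.0588 0.0403]
pack [235. 180.] [0.5999 0.1563] -0.259 [0.0585 0.0378]
pack [176. 221.] [0.5136 0.2836] 0.243 [0.0587 0.0402]
pack [238. 223.] [0.5071 0.1522] 0.303 [0.0584 0.0387]
full [369. 175.] [ 0.6045 -0.134 ] -0.001 [0.0596 0.0384]
btn [352. 243.] [ 0.4603 -0.0922] -0.976 [0.0247 0.0178]
dock [ 0.53949552 -0.09663812] -0.03182387425207051 [0.22551968 0.1361424 ] expected origin offset -.024
pocket [335.52433628 175.46017699] [ 0.60777288 -0.06178003] -0.03219442741413174 [0.06151576 0.04000451]
pocket [367.70948617 212.42490119] [ 0.52435068 -0.13073267] -0.02035379591831674 [0.06361132 0.04051848]
pocket [335.39622642 212.4067086 ] [ 0.52591764 -0.05950303] -0.017593982663951714 [0.06380263 0.0404433 ]
box ((0.531218409538269, -0.2964977025985718), (0.12110418826341629, 0.1899951994419098), 86.92457580566406)
tray ((0.5584977269172668, 0.21907618641853333), (0.3300343453884125, 0.2493406981229782), 83.2103042602539)
```

```bash
cat >> h.py <<'E'
from scipy.spatial.transform import Rotation as R
O=np.array([.5640,-.0969]); YAW=-.026
def pk(x,y): return O+R.from_euler('z',YAW).as_matrix()[:2,:2]@np.array([x,y])
def plan(x,y,z,psi,cur=None):
    o=monitor.get_obs(); p=np.array(o['eef_pos']); q=R.from_quat(o['tool_rot'])
    t=R.from_matrix(np.array([[np.cos(psi),np.sin(psi),0],[np.sin(psi),-np.cos(psi),0],[0,0,-1]]).T.T)
    dd=q.inv().apply(np.array([x,y,z])-p)*100; w=(q.inv()*t).as_rotvec()
    print('d cm',np.round(dd,2),'w',np.round(w,3),'dist',round(float(np.linalg.norm(dd)),1)); return dd,w
def st():
    o=monitor.get_obs(); q=R.from_quat(o['tool_rot']).as_matrix()
    print('t',round(o['clock'],1),'p',np.round(o['eef_pos'],4),'psi',round(float(np.arctan2(q[1,0],q[0,0])),3),'tz',np.round(q[:,2],3),'F',np.round(o['ft_force'],1),'w',round(o['grip_width'],4),'gf',round(o['grasp_force'],1))
E
python3 -c "
from h import *
st(); plan(.604,-.134,.10,-.026)
for a in [(-40,-36),(-40,36),(40,-36),(40,36)]: print(pk(a[0]/1e3,a[1]/1e3))"
```

```text
t 0.1 p [ 0.1773 -0.4669  0.2305] psi 0.363 tz [-0.001  0.002 -1.   ] F [ 0.6  0.  -0.3] w 0.0855 gf 0.0
d cm [ 51.71 -15.96  13.08] w [-0.002  0.     0.389] dist 55.7
[ 0.52307762 -0.13184795]
[ 0.52494941 -0.05987228]
[ 0.60305059 -0.13392772]
[ 0.60492238 -0.06195205]
```

>>> {"method": "arm_command", "body": {
  "increments": [
    {"dx": 51.7, "dy": -16.0, "dz": 8.0, "wx": -0.002, "wz": 0.389, "grip": 6.2},
    {"dx": 51.7, "dy": -16.0, "dz": 8.0, "wx": -0.002, "wz": 0.389, "grip": 6.2},
    {"dx": 51.7, "dy": -16.0, "dz": 8.0, "wx": -0.002, "wz": 0.389, "grip": 6.2},
    {"dx": 51.7, "dy": -16.0, "dz": 8.0, "wx": -0.002, "wz": 0.389, "grip": 6.2},
    {"dx": 51.7, "dy": -16.0, "dz": 8.0, "wx": -0.002, "wz": 0.389, "grip": 6.2},
    {"dx": 51.7, "dy": -16.0, "dz": 8.0, "wx": -0.002, "wz": 0.389, "grip": 6.2},
    {"dx": 51.7, "dy": -16.0, "dz": 8.0, "wx": -0.002, "wz": 0.389, "grip": 6.2},
    {"dx": 51.7, "dy": -16.0, "dz": 8.0, "wx": -0.002, "wz": 0.389, "grip": 6.2},
    {"dx": 51.7, "dy": -16.0, "dz": 8.0, "wx": -0.002, "wz": 0.389, "grip": 6.2},
    {"dx": 51.7, "dy": -16.0, "dz": 8.0, "wx": -0.002, "wz": 0.389, "grip": 6.2}
  ]
}}

```text
validation failed for argument at $.in...
```

>>> {"method": "arm_command", "body": {
  "increments": [
    {"grip": 6.2},
    {"grip": 6.2},
    {"grip": 6.2},
    {"grip": 6.2}
  ]
}}

```text
validation failed for argument at $.in...
```

```bash
python3 -c "
from h import *
st(); plan(.604,-.134,.024,-.026)"
```

```text
t 0.1 p [ 0.1773 -0.4669  0.2305] psi 0.363 tz [-0.001  0.002 -1.   ] F [ 0.6  0.  -0.3] w 0.0855 gf 0.0
d cm [ 51.71 -15.95  20.68] w [-0.002  0.     0.389] dist 57.9
```

>>> {"method": "arm_command", "body": {
  "increments": [
    {"dx": 51.7, "dy": -16.0, "dz": 8.0, "wx": 0, "wy": 0, "wz": 0.389, "grip": 6.2},
    {"dx": 51.7, "dy": -16.0, "dz": 8.0, "wx": 0, "wy": 0, "wz": 0.389, "grip": 6.2},
    {"dx": 51.7, "dy": -16.0, "dz": 8.0, "wx": 0, "wy": 0, "wz": 0.389, "grip": 6.2},
    {"dx": 51.7, "dy": -16.0, "dz": 8.0, "wx": 0, "wy": 0, "wz": 0.389, "grip": 6.2},
    {"dx": 51.7, "dy": -16.0, "dz": 8.0, "wx": 0, "wy": 0, "wz": 0.389, "grip": 6.2},
    {"dx": 51.7, "dy": -16.0, "dz": 8.0, "wx": 0, "wy": 0, "wz": 0.389, "grip": 6.2},
    {"dx": 51.7, "dy": -16.0, "dz": 8.0, "wx": 0, "wy": 0, "wz": 0.389, "grip": 6.2},
    {"dx": 51.7, "dy": -16.0, "dz": 8.0, "wx": 0, "wy": 0, "wz": 0.389, "grip": 6.2},
    {"dx": 51.7, "dy": -16.0, "dz": 8.0, "wx": 0, "wy": 0, "wz": 0.389, "grip": 6.2},
    {"dx": 51.7, "dy": -16.0, "dz": 8.0, "wx": 0, "wy": 0, "wz": 0.389, "grip": 6.2}
  ]
}}

```text
clock: 1.1
eef_pos: [0.5583, -0.1694, 0.1593]
tool_rot: [1.0, -0.013, -0.0, -0.0]
ft_force: [0.2, -1.6, 0.3]
grip_width: 0.0621
grasp_force: 0.0
```

>>> {"method": "arm_command", "body": {
  "increments": [
    {"dx": 4.5, "dy": -3.6, "dz": 6.0, "wx": 0, "wy": 0, "wz": 0, "grip": 6.2},
    {"dx": 4.5, "dy": -3.6, "dz": 6.0, "wx": 0, "wy": 0, "wz": 0, "grip": 6.2},
    {"dx": 4.5, "dy": -3.6, "dz": 6.0, "wx": 0, "wy": 0, "wz": 0, "grip": 6.2},
    {"dx": 4.5, "dy": -3.6, "dz": 6.0, "wx": 0, "wy": 0, "wz": 0, "grip": 6.2},
    {"dx": 4.5, "dy": -3.6, "dz": 6.0, "wx": 0, "wy": 0, "wz": 0, "grip": 6.2}
  ]
}}

```text
clock: 1.6
eef_pos: [0.603, -0.1371, 0.1011]
tool_rot: [1.0, -0.014, 0.0, 0.0]
ft_force: [0.1, 0.7, 0.3]
grip_width: 0.0619
grasp_force: 0.0
```

```bash
python3 -c "
from h import *
st(); plan(.604,-.134,.025,-.026)
p,d=shot('side','side1')
q=cv2.imread('pics/side1.png'); cv2.imwrite('pics/side1c.png',cv2.resize(q[90:260,230:430],None,fx=3.4,fy=3.4,interpolation=cv2.INTER_CUBIC))"
```

```text
t 1.6 p [ 0.603  -0.1371  0.1011] psi -0.027 tz [ 0.001 -0.001 -1.   ] F [0.1 0.7 0.3] w 0.0619 gf 0.0
d cm [ 0.08 -0.31  7.61] w [ 0.001 -0.001 -0.001] dist 7.6
```

View pics/side1c.png

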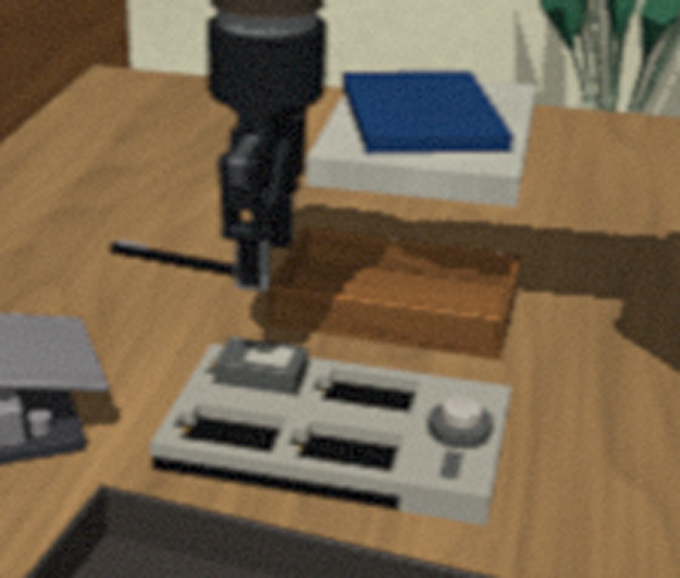

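The gripper is above the charged pack (seen at crop 262,362), and the dock's other three pockets are empty. Descending.

>>> {"method": "arm_command", "body": {
  "increments": [
    {"dx": 0.1, "dy": -0.3, "dz": 4.0, "wx": 0, "wy": 0, "wz": 0, "grip": 6.2},
    {"dx": 0.1, "dy": -0.3, "dz": 6.0, "wx": 0, "wy": 0, "wz": 0, "grip": 6.2},
    {"dx": 0.1, "dy": -0.3, "dz": 7.6, "wx": 0, "wy": 0, "wz": 0, "grip": 6.2},
    {"dx": 0.1, "dy": -0.3, "dz": 7.6, "wx": 0, "wy": 0, "wz": 0, "grip": 6.2},
    {"dx": 0.1, "dy": -0.3, "dz": 7.6, "wx": 0, "wy": 0, "wz": 0, "grip": 6.2}
  ]
}}

```text
clock: 2.15
eef_pos: [0.6045, -0.1342, 0.0256]
tool_rot: [1.0, -0.014, 0.001, 0.0]
ft_force: [0.3, 0.5, -0.2]
grip_width: 0.062
grasp_force: 0.0
```

```bash
python3 -c "
from h import *
st(); plan(.604,-.134,.025,-.026)"
```

```text
t 2.1 p [ 0.6045 -0.1342  0.0256] psi -0.028 tz [ 0.002 -0.    -1.   ] F [ 0.3  0.5 -0.2] w 0.062 gf 0.0
d cm [-0.05 -0.02  0.06] w [ 0.    -0.002 -0.002] dist 0.1
```

>>> {"method": "arm_command", "body": {
  "increments": [
    {"dx": 0, "dy": 0, "dz": 0.1, "wx": 0, "wy": 0, "wz": 0, "grip": 3.6},
    {"dx": 0, "dy": 0, "dz": 0.1, "wx": 0, "wy": 0, "wz": 0, "grip": 3.6},
    {"dx": 0, "dy": 0, "dz": 0.1, "wx": 0, "wy": 0, "wz": 0, "grip": 3.6},
    {"dx": 0, "dy": 0, "dz": 0.1, "wx": 0, "wy": 0, "wz": 0, "grip": 3.6},
    {"dx": 0, "dy": 0, "dz": 0.1, "wx": 0, "wy": 0, "wz": 0, "grip": 3.6},
    {"dx": 0, "dy": 0, "dz": 0.1, "wx": 0, "wy": 0, "wz": 0, "grip": 3.6}
  ]
}}

```text
clock: 2.75
eef_pos: [0.6057, -0.1338, 0.0253]
tool_rot: [1.0, -0.013, 0.002, 0.001]
ft_force: [-1.2, 0.1, 6.9]
grip_width: 0.0383
grasp_force: 61.9
```

>>> {"method": "arm_command", "body": {
  "increments": [
    {"dx": 0, "dy": 0.15, "dz": 0, "wx": 0, "wy": 0, "wz": 0, "grip": 3.6},
    {"dx": 0, "dy": 0.15, "dz": 0, "wx": 0, "wy": 0, "wz": 0, "grip": 3.6},
    {"dx": 0, "dy": 0.15, "dz": 0, "wx": 0, "wy": 0, "wz": 0, "grip": 3.6}
  ]
}}

```text
clock: 3.05
eef_pos: [0.6056, -0.1339, 0.0253]
tool_rot: [1.0, -0.013, 0.002, -0.001]
ft_force: [-0.5, 2.6, 7.4]
grip_width: 0.0382
grasp_force: 62.0
```

>>> {"method": "arm_command", "body": {
  "increments": [
    {"dx": 0, "dy": 0.2, "dz": 0, "wx": 0, "wy": 0, "wz": 0, "grip": 3.6},
    {"dx": 0, "dy": 0.2, "dz": 0, "wx": 0, "wy": 0, "wz": 0, "grip": 3.6},
    {"dx": 0, "dy": 0.2, "dz": 0, "wx": 0, "wy": 0, "wz": 0, "grip": 3.6}
  ]
}}

```text
clock: 3.35
eef_pos: [0.6057, -0.1349, 0.0253]
tool_rot: [1.0, -0.012, 0.002, -0.001]
ft_force: [-1.2, 4.6, 7.1]
grip_width: 0.0382
grasp_force: 61.9
```

>>> {"method": "arm_command", "body": {
  "increments": [
    {"dx": 0, "dy": -0.5, "dz": -0.2, "wx": 0, "wy": 0, "wz": 0, "grip": 3.6},
    {"dx": 0, "dy": -0.5, "dz": -0.2, "wx": 0, "wy": 0, "wz": 0, "grip": 3.6},
    {"dx": 0, "dy": -0.5, "dz": -0.2, "wx": 0, "wy": 0, "wz": 0, "grip": 3.6}
  ]
}}

```text
clock: 3.65
eef_pos: [0.6043, -0.1314, 0.0253]
tool_rot: [1.0, -0.013, 0.0, -0.0]
ft_force: [0.3, 1.3, 2.8]
grip_width: 0.0386
grasp_force: 61.4
```

>>> {"method": "arm_command", "body": {
  "increments": [
    {"dx": 0, "dy": -0.2, "dz": 0, "wx": 0, "wy": 0, "wz": 0, "grip": 3.6},
    {"dx": 0, "dy": -0.2, "dz": 0, "wx": 0, "wy": 0, "wz": 0, "grip": 3.6},
    {"dx": 0, "dy": -0.2, "dz": 0, "wx": 0, "wy": 0, "wz": 0, "grip": 3.6}
  ]
}}

```text
clock: 3.95
eef_pos: [0.6044, -0.131, 0.0253]
tool_rot: [1.0, -0.014, 0.0, 0.001]
ft_force: [-0.6, -4.0, 2.6]
grip_width: 0.0386
grasp_force: 61.4
```

>>> {"method": "arm_command", "body": {
  "increments": [
    {"dx": 0.5, "dy": 0.2, "dz": -0.1, "wx": 0, "wy": 0, "wz": 0, "grip": 3.6},
    {"dx": 0.5, "dy": 0.2, "dz": -0.1, "wx": 0, "wy": 0, "wz": 0, "grip": 3.6},
    {"dx": 0.5, "dy": 0.2, "dz": -0.1, "wx": 0, "wy": 0, "wz": 0, "grip": 3.6},
    {"dx": 0.5, "dy": 0.2, "dz": -0.1, "wx": 0, "wy": 0, "wz": 0, "grip": 3.6}
  ]
}}

```text
clock: 4.35
eef_pos: [0.607, -0.1312, 0.0254]
tool_rot: [1.0, -0.013, -0.003, -0.001]
ft_force: [-5.1, -1.0, 3.9]
grip_width: 0.0388
grasp_force: 61.7
```

>>> {"method": "arm_command", "body": {
  "increments": [
    {"dx": -1.0, "dy": 0, "dz": 0, "wx": 0, "wy": 0, "wz": 0, "grip": 3.6},
    {"dx": -1.0, "dy": 0, "dz": 0, "wx": 0, "wy": 0, "wz": 0, "grip": 3.6},
    {"dx": -1.0, "dy": 0, "dz": 0, "wx": 0, "wy": 0, "wz": 0, "grip": 3.6},
    {"dx": -1.0, "dy": 0, "dz": 0, "wx": 0, "wy": 0, "wz": 0, "grip": 3.6}
  ]
}}

```text
clock: 4.75
eef_pos: [0.6029, -0.1311, 0.0267]
tool_rot: [1.0, -0.013, 0.003, -0.001]
ft_force: [5.7, -0.8, -1.3]
grip_width: 0.0382
grasp_force: 62.0
```

Probing the pocket walls put the pocket2 centre at about (0.605, −0.133), with 4 mm play as expected. Lifting the charged pack now.

>>> {"method": "arm_command", "body": {
  "increments": [
    {"dx": 0.5, "dy": 0.1, "dz": -1.0, "wx": 0, "wy": 0, "wz": 0, "grip": 3.6},
    {"dx": 0.5, "dy": 0.1, "dz": -2.5, "wx": 0, "wy": 0, "wz": 0, "grip": 3.6},
    {"dx": 0.5, "dy": 0.1, "dz": -5, "wx": 0, "wy": 0, "wz": 0, "grip": 3.6},
    {"dx": 0.5, "dy": 0.1, "dz": -8, "wx": 0, "wy": 0, "wz": 0, "grip": 3.6},
    {"dx": 0.5, "dy": 0.1, "dz": -8, "wx": 0, "wy": 0, "wz": 0, "grip": 3.6},
    {"dx": 0.5, "dy": 0.1, "dz": -8, "wx": 0, "wy": 0, "wz": 0, "grip": 3.6}
  ]
}}

```text
clock: 5.35
eef_pos: [0.6048, -0.1324, 0.1066]
tool_rot: [1.0, -0.013, 0.001, -0.0]
ft_force: [-1.4, 0.1, -1.2]
grip_width: 0.0384
grasp_force: 62.1
```

```bash
sed -i 's/^O=.*YAW/O=np.array([.5653,-.0960]); YAW/' h.py; python3 -c "
from h import *
st(); plan(.5312,-.2965,.06,-.054);plan(.5312,-.2965,.0205,-.054)"
```

```text
t 5.3 p [ 0.6048 -0.1324  0.1066] psi -0.026 tz [ 0.001  0.001 -1.   ] F [-1.4  0.1 -1.2] w 0.0384 gf 62.1
d cm [-6.94 16.6   4.65] w [-0.001 -0.001  0.028] dist 18.6
d cm [-6.94 16.6   8.6 ] w [-0.001 -0.001  0.028] dist 19.9
```

>>> {"method": "arm_command", "body": {
  "increments": [
    {"dx": -3.5, "dy": 8.3, "dz": 0, "wx": 0, "wy": 0, "wz": 0.028, "grip": 3.6},
    {"dx": -6.9, "dy": 16.6, "dz": 1, "wx": 0, "wy": 0, "wz": 0.028, "grip": 3.6},
    {"dx": -6.9, "dy": 16.6, "dz": 2, "wx": 0, "wy": 0, "wz": 0.028, "grip": 3.6},
    {"dx": -6.9, "dy": 16.6, "dz": 3, "wx": 0, "wy": 0, "wz": 0.028, "grip": 3.6},
    {"dx": -6.9, "dy": 16.6, "dz": 4, "wx": 0, "wy": 0, "wz": 0.028, "grip": 3.6},
    {"dx": -6.9, "dy": 16.6, "dz": 4.6, "wx": 0, "wy": 0, "wz": 0.028, "grip": 3.6},
    {"dx": -6.9, "dy": 16.6, "dz": 4.6, "wx": 0, "wy": 0, "wz": 0.028, "grip": 3.6}
  ]
}}

```text
clock: 6.05
eef_pos: [0.53, -0.2952, 0.0579]
tool_rot: [1.0, -0.027, -0.002, -0.001]
ft_force: [-0.6, 0.9, -0.1]
grip_width: 0.0387
grasp_force: 62.1
```

```bash
python3 -c "
from h import *
st(); plan(.5312,-.2965,.0205,-.054)"
```

```text
t 6.0 p [ 0.53   -0.2952  0.0579] psi -0.053 tz [-0.003  0.003 -1.   ] F [-0.6  0.9 -0.1] w 0.0387 gf 62.1
d cm [0.14 0.13 3.74] w [-0.003  0.004  0.001] dist 3.7
```

>>> {"method": "arm_command", "body": {
  "increments": [
    {"dx": 0, "dy": 0, "dz": 1.5, "wx": 0, "wy": 0, "wz": 0, "grip": 3.6},
    {"dx": 0, "dy": 0, "dz": 2.8, "wx": 0, "wy": 0, "wz": 0, "grip": 3.6},
    {"dx": 0, "dy": 0, "dz": 3.6, "wx": 0, "wy": 0, "wz": 0, "grip": 3.6},
    {"dx": 0, "dy": 0, "dz": 3.7, "wx": 0, "wy": 0, "wz": 0, "grip": 3.6},
    {"dx": 0, "dy": 0, "dz": 3.7, "wx": 0, "wy": 0, "wz": 0, "grip": 3.6}
  ]
}}

```text
clock: 6.55
eef_pos: [0.531, -0.2964, 0.0229]
tool_rot: [1.0, -0.027, -0.0, -0.0]
ft_force: [0.3, -0.1, -0.6]
grip_width: 0.0383
grasp_force: 62.1
```

>>> {"method": "arm_command", "body": {
  "increments": [
    {"dx": 0, "dy": 0, "dz": 0, "wx": 0, "wy": 0, "wz": 0, "grip": 5.8},
    {"dx": 0, "dy": 0, "dz": 0, "wx": 0, "wy": 0, "wz": 0, "grip": 5.8},
    {"dx": 0, "dy": 0, "dz": 0, "wx": 0, "wy": 0, "wz": 0, "grip": 5.8},
    {"dx": 0, "dy": 0, "dz": -2, "wx": 0, "wy": 0, "wz": 0, "grip": 5.8},
    {"dx": 0, "dy": 0, "dz": -6, "wx": 0, "wy": 0, "wz": 0, "grip": 5.8},
    {"dx": 0, "dy": 0, "dz": -10, "wx": 0, "wy": 0, "wz": 0, "grip": 5.8}
  ]
}}

```text
clock: 7.15
eef_pos: [0.5302, -0.2966, 0.1236]
tool_rot: [1.0, -0.027, -0.001, -0.0]
ft_force: [0.5, -0.4, -0.1]
grip_width: 0.0578
grasp_force: 0.0
```

```bash
python3 -c "
from h import *
st(); p,d=shot('top','top1')
for s in find('top',p,d,.031,box=(.44,.68,.08,.36)): print('pack',*s)
for s in find('top',p,d,.032,box=(.47,.60,-.35,-.24)): print('inbox',*s)
plan(.507,.152,.12,.303)"
```

```text
t 7.2 p [ 0.5302 -0.2966  0.1236] psi -0.054 tz [-0.002  0.001 -1.   ] F [ 0.5 -0.4 -0.1] w 0.0578 gf 0.0
pack [183. 176.] [0.6112 0.2693] 0.409 [0.058  0.0384]
pack [236. 180.] [0.6004 0.1554] -0.345 [0.0586 0.0398]
pack [176. 222.] [0.5125 0.2836] 0.307 [0.0576 0.0391]
pack [238. 223.] [0.5066 0.1515] 0.381 [0.0593 0.0397]
d cm [ -5.19 -44.88   0.96] w [ 0.007 -0.01  -0.357] dist 45.2
```

```bash
cat >> h.py <<'E'
def multi(n,tag,k=4):
    P=[];D=[]
    for i in range(k):
        p,d=viewer.camera(n); P.append(p);D.append(d)
    p=np.mean(P,0).astype(np.uint8); d=np.median(D,0); cv2.imwrite(f'pics/{tag}.png',p[:,:,::-1]); np.save(f'pics/{tag}.npy',d); return p,d
def fitpacks(n,p,d,box,zt):
    W=cloud(n,d); m=(W[...,2]>zt-.007)&(W[...,2]<zt+.006)&(W[...,0]>box[0])&(W[...,0]<box[1])&(W[...,1]>box[2])&(W[...,1]<box[3])
    m=cv2.morphologyEx(m.astype(np.uint8),cv2.MORPH_OPEN,np.ones((3,3),np.uint8))
    k,l,s,c=cv2.connectedComponentsWithStats(m)
    for i in range(1,k):
        if 250<s[i,4]<1500:
            mm=l==i; c_,y,L=fit(n,mm,zt)
            v,u=np.nonzero(mm); r=cv2.minAreaRect((ray(n,u,v,zt)[:,:2]*1000).astype(np.float32))
            lab=cv2.erode(mm.astype(np.uint8),np.ones((5,5)))*(p.min(2)>150)
            kk,ll,ss,_=cv2.connectedComponentsWithStats(lab.astype(np.uint8)); s2=None
            if kk>1:
                j=1+ss[1:,4].argmax(); lc,ly,lL=fit(n,ll==j,zt); s2=(np.round(lc,4),round(float(ly),3),np.round(lL,4))
            print(np.round(c[i]),np.round(c_,4),round(float(y),3),np.round(L,3),'| rect',np.round(r[0],1),np.round(r[1],1),round(r[2],1),'| label',s2)
E
python3 -c "
from h import *
p,d=multi('top','top2')
fitpacks('top',p,d,(.44,.68,.08,.36),.031); print('box');fitpacks('top',p,d,(.47,.60,-.35,-.24),.032)
q=p[:,:,::-1]
a=cv2.resize(q[155:245,155:260],None,fx=6,fy=6,interpolation=cv2.INTER_CUBIC); cv2.imwrite('pics/top2c.png',a)
"
```

```text
[183. 177.] [0.6093 0.27  ] 0.233 [0.061 0.041] | rect [609.4 269.8] [60.2 41.2] 13.2 | label (array([0.604 , 0.2706]), 0.239, array([0.031 , 0.0254]))
[236. 180.] [0.6006 0.1549] -0.351 [0.06  0.041] | rect [600.6 154.9] [41.  59.8] 69.4 | label (array([0.5951, 0.1586]), -0.352, array([0.0309, 0.025 ]))
[176. 221.] [0.5139 0.2835] 0.267 [0.06  0.041] | rect [513.9 283.4] [59.9 41.3] 15.0 | label (array([0.5079, 0.284 ]), 0.308, array([0.0315, 0.0258]))
[238. 223.] [0.5071 0.1514] 0.368 [0.06 0.04] | rect [507.  151.3] [59.7 40.6] 20.8 | label (array([0.5011, 0.1507]), 0.419, array([0.031 , 0.0254]))
box
[443. 212.] [ 0.5213 -0.2928] 0.552 [0.055 0.036] | rect [ 530.4 -296.9] [41.4 58. ] 84.4 | label (array([ 0.517, -0.297]), 1.504, array([0.0237, 0.0148]))
```

View pics/top2c.png

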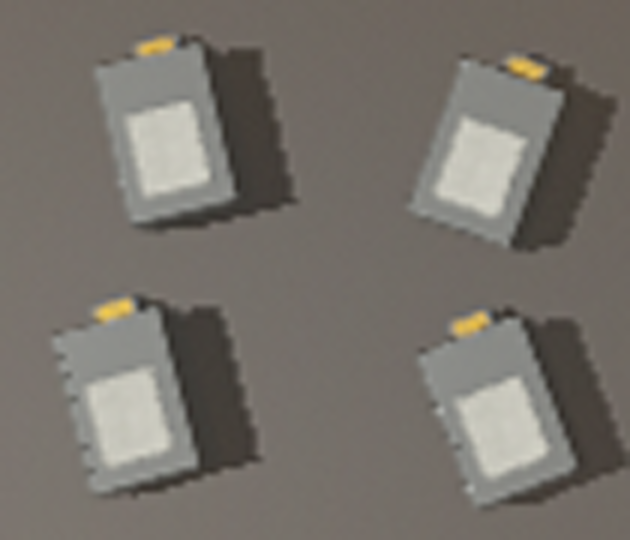

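The crop shows the four packs with gold noses up (+x), and the rectangle fits match 60×41 mm. I'll fetch D at (238,223) first.

```bash
python3 -c "
from h import *
st(); plan(.5071,.1514,.09,.37)"
```

```text
t 7.4 p [ 0.5308 -0.2969  0.1233] psi -0.054 tz [ 0. -0. -1.] F [-0.7  0.7 -0.5] w 0.0576 gf 0.0
d cm [ -4.8  -44.64   3.32] w [ 0.    -0.    -0.424] dist 45.0
```

>>> {"method": "arm_command", "body": {
  "increments": [
    {"dx": -2, "dy": -10, "dz": 0, "wx": 0, "wy": 0, "wz": -0.1, "grip": 6.4},
    {"dx": -3, "dy": -25, "dz": 0, "wx": 0, "wy": 0, "wz": -0.25, "grip": 6.4},
    {"dx": -4.8, "dy": -44.6, "dz": 0, "wx": 0, "wy": 0, "wz": -0.424, "grip": 6.4},
    {"dx": -4.8, "dy": -44.6, "dz": 0, "wx": 0, "wy": 0, "wz": -0.424, "grip": 6.4},
    {"dx": -4.8, "dy": -44.6, "dz": 0, "wx": 0, "wy": 0, "wz": -0.424, "grip": 6.4},
    {"dx": -4.8, "dy": -44.6, "dz": 1, "wx": 0, "wy": 0, "wz": -0.424, "grip": 6.4},
    {"dx": -4.8, "dy": -44.6, "dz": 2, "wx": 0, "wy": 0, "wz": -0.424, "grip": 6.4},
    {"dx": -4.8, "dy": -44.6, "dz": 3.3, "wx": 0, "wy": 0, "wz": -0.424, "grip": 6.4},
    {"dx": -4.8, "dy": -44.6, "dz": 3.3, "wx": 0, "wy": 0, "wz": -0.424, "grip": 6.4},
    {"dx": -4.8, "dy": -44.6, "dz": 3.3, "wx": 0, "wy": 0, "wz": -0.424, "grip": 6.4}
  ]
}}

```text
clock: 8.4
eef_pos: [0.5041, 0.1557, 0.0868]
tool_rot: [0.982, 0.188, -0.003, -0.001]
ft_force: [0.2, -1.3, -0.1]
grip_width: 0.0639
grasp_force: 0.0
```

```bash
python3 -c "
from h import *
st(); plan(.5071,.1514,.0175,.37)
p,d=multi('top','top3',3)
fitpacks('top',p,d,(.44,.68,.08,.36),.031);fitpacks('top',p,d,(.47,.60,-.35,-.24),.032)"
```

```text
t 8.4 p [0.5041 0.1557 0.0868] psi 0.378 tz [-0.006  0.    -1.   ] F [ 0.2 -1.3 -0.1] w 0.0639 gf 0.0
d cm [0.15 0.53 6.93] w [-0.002  0.005  0.008] dist 6.9
[236. 180.] [0.6006 0.1549] -0.347 [0.06  0.041] | rect [600.7 154.9] [41.  59.8] 69.8 | label (array([0.5951, 0.1588]), -0.332, array([0.0312, 0.0256]))
[445. 207.] [ 0.5313 -0.2968] -0.124 [0.06  0.042] | rect [ 531.3 -296.4] [41.5 59.4] 87.2 | label (array([ 0.525 , -0.2971]), 0.011, array([0.0312, 0.0238]))
```

```bash
python3 -c "
from h import *
st(); plan(.5071,.1514,.0175,.37)"
```

```text
t 8.6 p [0.5059 0.1507 0.0887] psi 0.371 tz [-0.003 -0.002 -1.   ] F [0.3 0.2 0.1] w 0.0643 gf 0.0
d cm [ 0.16 -0.02  7.12] w [0.    0.003 0.001] dist 7.1
```

>>> {"method": "arm_command", "body": {
  "increments": [
    {"dx": 0.1, "dy": 0, "dz": 3.5, "wx": 0, "wy": 0, "wz": 0, "grip": 6.4},
    {"dx": 0.1, "dy": 0, "dz": 5.8, "wx": 0, "wy": 0, "wz": 0, "grip": 6.4},
    {"dx": 0.1, "dy": 0, "dz": 7.1, "wx": 0, "wy": 0, "wz": 0, "grip": 6.4},
    {"dx": 0.1, "dy": 0, "dz": 7.1, "wx": 0, "wy": 0, "wz": 0, "grip": 6.4},
    {"dx": 0.1, "dy": 0, "dz": 7.1, "wx": 0, "wy": 0, "wz": 0, "grip": 6.4},
    {"dx": 0.1, "dy": 0, "dz": 7.1, "wx": 0, "wy": 0, "wz": 0, "grip": 3.6},
    {"dx": 0.1, "dy": 0, "dz": 7.1, "wx": 0, "wy": 0, "wz": 0, "grip": 3.6},
    {"dx": 0.1, "dy": 0, "dz": 7.1, "wx": 0, "wy": 0, "wz": 0, "grip": 3.6},
    {"dx": 0.1, "dy": 0, "dz": 7.1, "wx": 0, "wy": 0, "wz": 0, "grip": 3.6},
    {"dx": 0.1, "dy": 0, "dz": 7.1, "wx": 0, "wy": 0, "wz": 0, "grip": 3.6}
  ]
}}

```text
clock: 9.55
eef_pos: [0.5093, 0.1514, 0.0207]
tool_rot: [0.983, 0.184, 0.002, 0.0]
ft_force: [-0.4, -2.3, 6.4]
grip_width: 0.0378
grasp_force: 61.0
```

```bash
python3 -c "
from h import *
st(); x,y=pk(-.04,.036); print(x,y); plan(x,y,.07,-.026); plan(x,y,.0245,-.026)"
```

```text
t 9.6 p [0.5093 0.1514 0.0207] psi 0.37 tz [ 0.003  0.    -1.   ] F [-0.4 -2.3  6.4] w 0.0378 gf 61.0
0.5262494137859549 -0.05897228448392439
d cm [-6.   20.24 -4.92] w [ 0.    -0.003  0.396] dist 21.7
d cm [-6.02 20.23 -0.37] w [ 0.    -0.003  0.396] dist 21.1
```

>>> {"method": "arm_command", "body": {
  "increments": [
    {"dx": 0, "dy": 0, "dz": -2, "wx": 0, "wy": 0, "wz": 0, "grip": 3.6},
    {"dx": 0, "dy": 0, "dz": -5, "wx": 0, "wy": 0, "wz": 0, "grip": 3.6},
    {"dx": 0, "dy": 0, "dz": -7, "wx": 0, "wy": 0, "wz": 0, "grip": 3.6},
    {"dx": 0, "dy": 0, "dz": -7, "wx": 0, "wy": 0, "wz": 0, "grip": 3.6},
    {"dx": 0, "dy": 0, "dz": -7, "wx": 0, "wy": 0, "wz": 0, "grip": 3.6}
  ]
}}

```text
clock: 10.05
eef_pos: [0.5082, 0.1515, 0.0892]
tool_rot: [0.983, 0.184, 0.0, -0.0]
ft_force: [0.1, -1.1, -0.9]
grip_width: 0.0385
grasp_force: 60.6
```

```bash
python3 -c "
from h import *
st(); x,y=pk(-.04,.036)+[.0015,0]; print(x,y); plan(x,y,.07,-.026)"
```

```text
t 10.1 p [0.5082 0.1515 0.0892] psi 0.37 tz [ 0.001  0.    -1.   ] F [ 0.1 -1.1 -0.9] w 0.0385 gf 60.6
0.5277494137859549 -0.05897228448392439
d cm [-5.79 20.33  1.92] w [-0.    -0.001  0.396] dist 21.2
```

>>> {"method": "arm_command", "body": {
  "increments": [
    {"dx": -2, "dy": 8, "dz": 0, "wx": 0, "wy": 0, "wz": 0.13, "grip": 3.6},
    {"dx": -4, "dy": 15, "dz": 0, "wx": 0, "wy": 0, "wz": 0.26, "grip": 3.6},
    {"dx": -5.8, "dy": 20.3, "dz": 0, "wx": 0, "wy": 0, "wz": 0.396, "grip": 3.6},
    {"dx": -5.8, "dy": 20.3, "dz": 0.5, "wx": 0, "wy": 0, "wz": 0.396, "grip": 3.6},
    {"dx": -5.8, "dy": 20.3, "dz": 1, "wx": 0, "wy": 0, "wz": 0.396, "grip": 3.6},
    {"dx": -5.8, "dy": 20.3, "dz": 1.9, "wx": 0, "wy": 0, "wz": 0.396, "grip": 3.6},
    {"dx": -5.8, "dy": 20.3, "dz": 1.9, "wx": 0, "wy": 0, "wz": 0.396, "grip": 3.6},
    {"dx": -5.8, "dy": 20.3, "dz": 1.9, "wx": 0, "wy": 0, "wz": 0.396, "grip": 3.6}
  ]
}}

```text
clock: 10.85
eef_pos: [0.5264, -0.0572, 0.069]
tool_rot: [1.0, -0.012, -0.001, -0.0]
ft_force: [-0.4, 0.5, -0.8]
grip_width: 0.0382
grasp_force: 60.8
```

```bash
python3 -c "
from h import *
st(); x,y=pk(-.04,.036)+[.0015,0]; plan(x,y,.034,-.026)
p,d=multi('side','side2',2); cv2.imwrite('pics/side2c.png',cv2.resize(p[110:280,240:420,::-1],None,fx=3.5,fy=3.5,interpolation=cv2.INTER_CUBIC))"
```

```text
t 10.8 p [ 0.5264 -0.0572  0.069 ] psi -0.024 tz [-0.003  0.001 -1.   ] F [-0.4  0.5 -0.8] w 0.0382 gf 60.8
d cm [0.15 0.17 3.5 ] w [-0.001  0.003  0.002] dist 3.5
```

View pics/side2c.png

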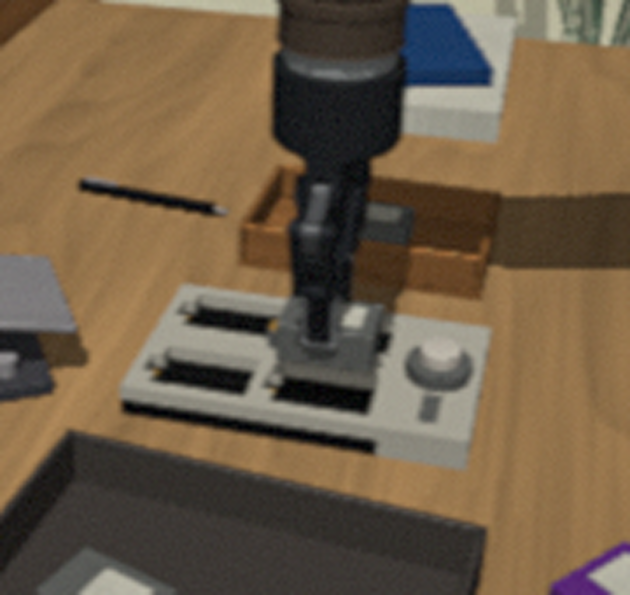

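The held pack (crop 330,340) hovers just above pocket1, and the charged pack lies flat in the box.

>>> {"method": "arm_command", "body": {
  "increments": [
    {"dx": 0.1, "dy": 0.1, "dz": 1.5, "wx": 0, "wy": 0, "wz": 0, "grip": 3.6},
    {"dx": 0.1, "dy": 0.1, "dz": 2.5, "wx": 0, "wy": 0, "wz": 0, "grip": 3.6},
    {"dx": 0.1, "dy": 0.1, "dz": 3.0, "wx": 0, "wy": 0, "wz": 0, "grip": 3.6},
    {"dx": 0.1, "dy": 0.1, "dz": 3.5, "wx": 0, "wy": 0, "wz": 0, "grip": 3.6},
    {"dx": 0.1, "dy": 0.1, "dz": 3.8, "wx": 0, "wy": 0, "wz": 0, "grip": 3.6},
    {"dx": 0.1, "dy": 0.1, "dz": 3.8, "wx": 0, "wy": 0, "wz": 0, "grip": 3.6}
  ]
}}

```text
clock: 11.55
eef_pos: [0.5281, -0.0598, 0.0318]
tool_rot: [1.0, -0.013, -0.0, -0.0]
ft_force: [-0.8, 0.3, -0.6]
grip_width: 0.0383
grasp_force: 60.8
```

```bash
python3 -c "
from h import *
st(); x,y=pk(-.04,.036)+[.0015,0]; plan(x,y,.0275,-.026)"
```

```text
t 11.6 p [ 0.5281 -0.0598  0.0318] psi -0.026 tz [-0.001  0.    -1.   ] F [-0.8  0.3 -0.6] w 0.0383 gf 60.8
d cm [-0.04 -0.08  0.43] w [-0.     0.001 -0.   ] dist 0.4
```

>>> {"method": "arm_command", "body": {
  "increments": [
    {"dx": 0, "dy": -0.05, "dz": 0.2, "wx": 0, "wy": 0, "wz": 0, "grip": 3.6},
    {"dx": 0, "dy": -0.05, "dz": 0.4, "wx": 0, "wy": 0, "wz": 0, "grip": 3.6},
    {"dx": 0, "dy": -0.05, "dz": 0.55, "wx": 0, "wy": 0, "wz": 0, "grip": 3.6},
    {"dx": 0, "dy": -0.05, "dz": 0.55, "wx": 0, "wy": 0, "wz": 0, "grip": 3.6}
  ]
}}

```text
clock: 11.95
eef_pos: [0.5286, -0.0594, 0.0278]
tool_rot: [1.0, -0.013, 0.001, 0.0]
ft_force: [-2.7, 0.1, 6.0]
grip_width: 0.0381
grasp_force: 61.5
```

Contact came at 0.0278, which is the expected seated height. Releasing and rising.

>>> {"method": "arm_command", "body": {
  "increments": [
    {"dx": 0, "dy": 0, "dz": 0, "wx": 0, "wy": 0, "wz": 0, "grip": 5.6},
    {"dx": 0, "dy": 0, "dz": 0, "wx": 0, "wy": 0, "wz": 0, "grip": 5.6},
    {"dx": 0, "dy": 0, "dz": 0, "wx": 0, "wy": 0, "wz": 0, "grip": 5.6},
    {"dx": 0, "dy": 0, "dz": -2, "wx": 0, "wy": 0, "wz": 0, "grip": 5.6},
    {"dx": 0, "dy": 0, "dz": -4, "wx": 0, "wy": 0, "wz": 0, "grip": 5.6},
    {"dx": 0, "dy": 0, "dz": -8, "wx": 0, "wy": 0, "wz": 0, "grip": 5.6},
    {"dx": 0, "dy": 0, "dz": -8, "wx": 0, "wy": 0, "wz": 0, "grip": 5.6},
    {"dx": 0, "dy": 0, "dz": -8, "wx": 0, "wy": 0, "wz": 0, "grip": 5.6}
  ]
}}

```text
clock: 12.75
eef_pos: [0.5293, -0.0595, 0.1076]
tool_rot: [1.0, -0.013, 0.001, 0.0]
ft_force: [-0.6, -0.2, 0.3]
grip_width: 0.0559
grasp_force: 0.0
```

```bash
python3 -c "
from h import *
st(); 
p,d=multi('top','top4',3)
fitpacks('top',p,d,(.44,.68,.08,.36),.031); plan(.6006,.1549,.09,-.35)"
```

```text
t 12.8 p [ 0.5293 -0.0595  0.1076] psi -0.026 tz [ 0.003 -0.    -1.   ] F [-0.6 -0.2  0.3] w 0.0559 gf 0.0
[183. 177.] [0.6094 0.27  ] 0.224 [0.061 0.041] | rect [609.4 269.9] [60.2 41.1] 13.2 | label (array([0.604 , 0.2709]), 0.248, array([0.0308, 0.025 ]))
[236. 180.] [0.6006 0.1549] -0.349 [0.06  0.041] | rect [600.7 155. ] [40.9 59.8] 69.5 | label (array([0.5951, 0.1586]), -0.352, array([0.0309, 0.025 ]))
[176. 221.] [0.5139 0.2834] 0.271 [0.06  0.041] | rect [513.9 283.3] [60.3 41.7] 15.7 | label (array([0.5079, 0.2841]), 0.313, array([0.0312, 0.0253]))
d cm [  6.77 -21.6    1.52] w [0.    0.003 0.324] dist 22.7
```

>>> {"method": "arm_command", "body": {
  "increments": [
    {"dx": 2.5, "dy": -8, "dz": 0, "wx": 0, "wy": 0, "wz": 0.11, "grip": 6.4},
    {"dx": 5, "dy": -16, "dz": 0, "wx": 0, "wy": 0, "wz": 0.22, "grip": 6.4},
    {"dx": 6.8, "dy": -21.6, "dz": 0, "wx": 0, "wy": 0, "wz": 0.324, "grip": 6.4},
    {"dx": 6.8, "dy": -21.6, "dz": 1.5, "wx": 0, "wy": 0, "wz": 0.324, "grip": 6.4},
    {"dx": 6.8, "dy": -21.6, "dz": 1.5, "wx": 0, "wy": 0, "wz": 0.324, "grip": 6.4},
    {"dx": 6.8, "dy": -21.6, "dz": 1.5, "wx": 0, "wy": 0, "wz": 0.324, "grip": 6.4},
    {"dx": 6.8, "dy": -21.6, "dz": 1.5, "wx": 0, "wy": 0, "wz": 0.324, "grip": 6.4},
    {"dx": 6.8, "dy": -21.6, "dz": 1.5, "wx": 0, "wy": 0, "wz": 0.324, "grip": 6.4}
  ]
}}

```text
clock: 13.7
eef_pos: [0.5291, -0.1328, 0.0967]
tool_rot: [0.991, -0.134, 0.002, -0.021]
ft_force: [-0.1, -0.5, -0.8]
grip_width: 0.0642
grasp_force: 0.0
```

```bash
python3 -c "
from h import *
st(); plan(.6006,.1549,.0175,-.35)"
```

```text
t 13.7 p [ 0.5291 -0.1328  0.0967] psi -0.269 tz [ 0.009  0.042 -0.999] F [-0.1 -0.5 -0.8] w 0.0642 gf 0.0
d cm [ -0.72 -29.27   9.19] w [-0.043  0.004  0.081] dist 30.7
```

```bash
python3 -c "
from h import *
o=monitor.get_obs();print(o['clock'],np.round(o['joint_pos'],3),np.round(o['joint_vel'],2)); st()
p,d=shot('top','top5')"
```

```text
13.7 [-0.27   0.425 -0.099  1.05   0.043  3.141] [-0.03 -0.02 -0.05 -0.04 -0.02 -0.  ]
t 13.7 p [ 0.5291 -0.1328  0.0967] psi -0.269 tz [ 0.009  0.042 -0.999] F [-0.1 -0.5 -0.8] w 0.0642 gf 0.0
```

View pics/top5.png

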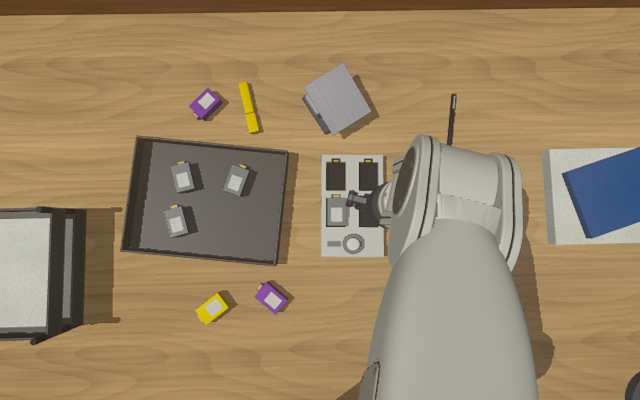

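Joint 6 hit its range limit because psi = j1 − j6 + π. I'll use the half-turned grasp for the remaining packs. The top view shows the pack seated in pocket1 (337,210) and three packs left in the tray.

>>> {"method": "arm_command", "body": {
  "increments": [
    {"dx": -0.7, "dy": -1, "dz": -3, "wx": -0.043, "wy": 0, "wz": -0.15, "grip": 6.4},
    {"dx": -0.7, "dy": -5, "dz": -3, "wx": -0.043, "wy": 0, "wz": -0.3, "grip": 6.4},
    {"dx": -0.7, "dy": -10, "dz": -3, "wx": -0.043, "wy": 0, "wz": -0.45, "grip": 6.4},
    {"dx": -0.7, "dy": -15, "dz": -2, "wx": -0.043, "wy": 0, "wz": -0.6, "grip": 6.4},
    {"dx": -0.7, "dy": -20, "dz": -1, "wx": -0.043, "wy": 0, "wz": -0.75, "grip": 6.4},
    {"dx": -0.7, "dy": -25, "dz": 0, "wx": -0.043, "wy": 0, "wz": -0.9, "grip": 6.4},
    {"dx": -0.7, "dy": -29.3, "dz": 0, "wx": -0.043, "wy": 0, "wz": -1.05, "grip": 6.4},
    {"dx": -0.7, "dy": -29.3, "dz": 0, "wx": -0.043, "wy": 0, "wz": -1.2, "grip": 6.4},
    {"dx": -0.7, "dy": -29.3, "dz": 0, "wx": -0.043, "wy": 0, "wz": -1.35, "grip": 6.4},
    {"dx": -0.7, "dy": -29.3, "dz": 0, "wx": -0.043, "wy": 0, "wz": -1.5, "grip": 6.4}
  ]
}}

```text
clock: 14.75
eef_pos: [0.6001, 0.1533, 0.1095]
tool_rot: [0.815, 0.579, 0.013, 0.005]
ft_force: [-0.1, 0.3, -0.6]
grip_width: 0.0641
grasp_force: 0.0
```

```bash
python3 -c "
from h import *
st(); plan(.6006,.1549,.09,2.79)"
```

```text
t 14.8 p [0.6001 0.1533 0.1095] psi 1.235 tz [ 0.028  0.007 -1.   ] F [-0.1  0.3 -0.6] w 0.0641 gf 0.0
d cm [ 0.13 -0.05  1.95] w [ 0.031  0.006 -1.555] dist 2.0
```

>>> {"method": "arm_command", "body": {
  "increments": [
    {"dx": 0, "dy": 0, "dz": 2, "wx": 0, "wy": 0, "wz": -0.15, "grip": 6.4},
    {"dx": 0, "dy": 0, "dz": 2, "wx": 0, "wy": 0, "wz": -0.3, "grip": 6.4},
    {"dx": 0, "dy": 0, "dz": 2, "wx": 0, "wy": 0, "wz": -0.45, "grip": 6.4},
    {"dx": 0, "dy": 0, "dz": 2, "wx": 0, "wy": 0, "wz": -0.6, "grip": 6.4},
    {"dx": 0, "dy": 0, "dz": 2, "wx": 0, "wy": 0, "wz": -0.75, "grip": 6.4},
    {"dx": 0, "dy": 0, "dz": 2, "wx": 0, "wy": 0, "wz": -0.9, "grip": 6.4},
    {"dx": 0, "dy": 0, "dz": 2, "wx": 0, "wy": 0, "wz": -1.05, "grip": 6.4},
    {"dx": 0, "dy": 0, "dz": 2, "wx": 0, "wy": 0, "wz": -1.2, "grip": 6.4},
    {"dx": 0, "dy": 0, "dz": 2, "wx": 0, "wy": 0, "wz": -1.35, "grip": 6.4},
    {"dx": 0, "dy": 0, "dz": 2, "wx": 0, "wy": 0, "wz": -1.5, "grip": 6.4}
  ]
}}

```text
clock: 15.75
eef_pos: [0.6008, 0.1525, 0.0898]
tool_rot: [0.203, 0.979, 0.006, 0.013]
ft_force: [-0.5, -0.3, 0.3]
grip_width: 0.064
grasp_force: 0.0
```

```bash
python3 -c "
from h import *
st(); plan(.6006,.1549,.08,2.79)"
```

```text
t 15.8 p [0.6008 0.1525 0.0898] psi 2.733 tz [ 0.028  0.007 -1.   ] F [-0.5 -0.3  0.3] w 0.064 gf 0.0
d cm [0.13 0.19 0.98] w [ 0.017  0.023 -0.057] dist 1.0
```

>>> {"method": "arm_command", "body": {
  "increments": [
    {"dx": 0.1, "dy": 0.2, "dz": 1, "wx": 0.017, "wy": 0.023, "wz": -0.057, "grip": 6.4},
    {"dx": 0.1, "dy": 0.2, "dz": 1, "wx": 0.017, "wy": 0.023, "wz": -0.057, "grip": 6.4},
    {"dx": 0.1, "dy": 0.2, "dz": 1, "wx": 0.017, "wy": 0.023, "wz": -0.057, "grip": 6.4}
  ]
}}

```text
clock: 16.05
eef_pos: [0.6009, 0.1545, 0.0794]
tool_rot: [0.179, 0.984, -0.0, -0.0]
ft_force: [-0.2, 0.8, -0.3]
grip_width: 0.0643
grasp_force: 0.0
```

```bash
python3 -c "
from h import *
st(); plan(.6006,.1549,.0185,2.79)"
```

```text
t 16.1 p [0.6009 0.1545 0.0794] psi 2.782 tz [-0.  0. -1.] F [-0.2  0.8 -0.3] w 0.0643 gf 0.0
d cm [0.04 0.03 6.09] w [-0.    -0.    -0.008] dist 6.1
```

>>> {"method": "arm_command", "body": {
  "increments": [
    {"dx": 0, "dy": 0, "dz": 3.5, "wx": 0, "wy": 0, "wz": 0, "grip": 6.4},
    {"dx": 0, "dy": 0, "dz": 5.2, "wx": 0, "wy": 0, "wz": 0, "grip": 6.4},
    {"dx": 0, "dy": 0, "dz": 6.1, "wx": 0, "wy": 0, "wz": 0, "grip": 6.4},
    {"dx": 0, "dy": 0, "dz": 6.1, "wx": 0, "wy": 0, "wz": 0, "grip": 6.4},
    {"dx": 0, "dy": 0, "dz": 6.1, "wx": 0, "wy": 0, "wz": 0, "grip": 3.6},
    {"dx": 0, "dy": 0, "dz": 6.1, "wx": 0, "wy": 0, "wz": 0, "grip": 3.6},
    {"dx": 0, "dy": 0, "dz": 6.1, "wx": 0, "wy": 0, "wz": 0, "grip": 3.6},
    {"dx": 0, "dy": 0, "dz": 6.1, "wx": 0, "wy": 0, "wz": 0, "grip": 3.6},
    {"dx": 0, "dy": 0, "dz": 6.1, "wx": 0, "wy": 0, "wz": 0, "grip": 3.6}
  ]
}}

```text
clock: 16.95
eef_pos: [0.6027, 0.1543, 0.0206]
tool_rot: [0.178, 0.984, 0.001, 0.002]
ft_force: [-0.4, -0.1, 6.7]
grip_width: 0.0378
grasp_force: 62.0
```

>>> {"method": "arm_command", "body": {
  "increments": [
    {"dx": 0, "dy": 0, "dz": -2, "wx": 0, "wy": 0, "wz": 0, "grip": 3.6},
    {"dx": 0, "dy": 0, "dz": -5, "wx": 0, "wy": 0, "wz": 0, "grip": 3.6},
    {"dx": 0, "dy": 0, "dz": -7, "wx": 0, "wy": 0, "wz": 0, "grip": 3.6},
    {"dx": 0, "dy": 0, "dz": -7, "wx": 0, "wy": 0, "wz": 0, "grip": 3.6},
    {"dx": 0, "dy": 0, "dz": -7, "wx": 0, "wy": 0, "wz": 0, "grip": 3.6}
  ]
}}

```text
clock: 17.45
eef_pos: [0.6012, 0.1539, 0.0884]
tool_rot: [0.178, 0.984, 0.0, 0.0]
ft_force: [-1.6, 0.3, -1.5]
grip_width: 0.0384
grasp_force: 61.2
```

```bash
python3 -c "
from h import *
st(); x,y=pk(.04,.036)+[.0015,0]; print(x,y); plan(x,y,.07,np.pi-.026)"
```

```text
t 17.4 p [0.6012 0.1539 0.0884] psi 2.783 tz [ 0.  0. -1.] F [-1.6  0.3 -1.5] w 0.0384 gf 61.2
0.6077223753091738 -0.06105205014517851
d cm [ -8.16 -19.9    1.84] w [ 0.     0.    -0.333] dist 21.6
```

>>> {"method": "arm_command", "body": {
  "increments": [
    {"dx": -3, "dy": -7, "dz": 0, "wx": 0, "wy": 0, "wz": -0.11, "grip": 3.6},
    {"dx": -6, "dy": -14, "dz": 0, "wx": 0, "wy": 0, "wz": -0.22, "grip": 3.6},
    {"dx": -8.2, "dy": -19.9, "dz": 0, "wx": 0, "wy": 0, "wz": -0.333, "grip": 3.6},
    {"dx": -8.2, "dy": -19.9, "dz": 0.5, "wx": 0, "wy": 0, "wz": -0.333, "grip": 3.6},
    {"dx": -8.2, "dy": -19.9, "dz": 1, "wx": 0, "wy": 0, "wz": -0.333, "grip": 3.6},
    {"dx": -8.2, "dy": -19.9, "dz": 1.8, "wx": 0, "wy": 0, "wz": -0.333, "grip": 3.6},
    {"dx": -8.2, "dy": -19.9, "dz": 1.8, "wx": 0, "wy": 0, "wz": -0.333, "grip": 3.6},
    {"dx": -8.2, "dy": -19.9, "dz": 1.8, "wx": 0, "wy": 0, "wz": -0.333, "grip": 3.6}
  ]
}}

```text
clock: 18.25
eef_pos: [0.6073, -0.0595, 0.0694]
tool_rot: [0.012, 1.0, 0.0, -0.001]
ft_force: [-0.1, -0.5, -0.4]
grip_width: 0.038
grasp_force: 61.2
```

```bash
python3 -c "
from h import *
p,d=multi('top','top6',3)
st(); x,y=pk(.04,.036)+[.0015,0]; plan(x,y,.032,np.pi-.026)
fitpacks('top',p,d,(.44,.68,.08,.36),.031)"
```

```text
t 18.4 p [ 0.6084 -0.0595  0.0708] psi 3.118 tz [ 0.  0. -1.] F [-0.3 -0.1 -1.1] w 0.0383 gf 61.2
d cm [ 0.07 -0.16  3.88] w [0.    0.    0.003] dist 3.9
[183. 177.] [0.6096 0.2699] 0.239 [0.06  0.041] | rect [609.4 269.8] [60.2 41.3] 13.1 | label (array([0.604 , 0.2707]), 0.276, array([0.0309, 0.025 ]))
[176. 221.] [0.514  0.2834] 0.265 [0.06  0.041] | rect [513.9 283.3] [59.9 41.6] 15.0 | label (array([0.5079, 0.2841]), 0.29, array([0.0312, 0.0252]))
```

>>> {"method": "arm_command", "body": {
  "increments": [
    {"dx": 0.05, "dy": -0.15, "dz": 1.5, "wx": 0, "wy": 0, "wz": 0, "grip": 3.6},
    {"dx": 0.05, "dy": -0.15, "dz": 2.5, "wx": 0, "wy": 0, "wz": 0, "grip": 3.6},
    {"dx": 0.05, "dy": -0.15, "dz": 3.0, "wx": 0, "wy": 0, "wz": 0, "grip": 3.6},
    {"dx": 0.05, "dy": -0.15, "dz": 3.5, "wx": 0, "wy": 0, "wz": 0, "grip": 3.6},
    {"dx": 0.05, "dy": -0.15, "dz": 3.9, "wx": 0, "wy": 0, "wz": 0, "grip": 3.6},
    {"dx": 0.05, "dy": -0.15, "dz": 3.9, "wx": 0, "wy": 0, "wz": 0, "grip": 3.6}
  ]
}}

```text
clock: 19.0
eef_pos: [0.6072, -0.0625, 0.0311]
tool_rot: [0.013, 1.0, 0.0, -0.0]
ft_force: [-0.3, -0.1, -0.4]
grip_width: 0.038
grasp_force: 61.2
```

>>> {"method": "arm_command", "body": {
  "increments": [
    {"dx": 0, "dy": 0, "dz": 0.2, "wx": 0, "wy": 0, "wz": 0, "grip": 3.6},
    {"dx": 0, "dy": 0, "dz": 0.4, "wx": 0, "wy": 0, "wz": 0, "grip": 3.6},
    {"dx": 0, "dy": 0, "dz": 0.5, "wx": 0, "wy": 0, "wz": 0, "grip": 3.6},
    {"dx": 0, "dy": 0, "dz": 0.5, "wx": 0, "wy": 0, "wz": 0, "grip": 3.6}
  ]
}}

```text
clock: 19.4
eef_pos: [0.608, -0.0627, 0.0276]
tool_rot: [0.013, 1.0, -0.0, 0.001]
ft_force: [-1.5, -0.3, 4.2]
grip_width: 0.038
grasp_force: 61.7
```

Seated. Release, rise, and plan the next pack.

>>> {"method": "arm_command", "body": {
  "increments": [
    {"dx": 0, "dy": 0, "dz": 0, "wx": 0, "wy": 0, "wz": 0, "grip": 5.6},
    {"dx": 0, "dy": 0, "dz": 0, "wx": 0, "wy": 0, "wz": 0, "grip": 5.6},
    {"dx": 0, "dy": 0, "dz": 0, "wx": 0, "wy": 0, "wz": 0, "grip": 5.6},
    {"dx": 0, "dy": 0, "dz": -2, "wx": 0, "wy": 0, "wz": 0, "grip": 5.6},
    {"dx": 0, "dy": 0, "dz": -4, "wx": 0, "wy": 0, "wz": 0, "grip": 5.6},
    {"dx": 0, "dy": 0, "dz": -8, "wx": 0, "wy": 0, "wz": 0, "grip": 5.6},
    {"dx": 0, "dy": 0, "dz": -8, "wx": 0, "wy": 0, "wz": 0, "grip": 5.6},
    {"dx": 0, "dy": 0, "dz": -8, "wx": 0, "wy": 0, "wz": 0, "grip": 5.6}
  ]
}}

```text
clock: 20.2
eef_pos: [0.6086, -0.0627, 0.1079]
tool_rot: [0.013, 1.0, -0.0, 0.002]
ft_force: [0.1, -0.4, -1.1]
grip_width: 0.0559
grasp_force: 0.0
```

```bash
python3 -c "
from h import *
p,d=multi('top','top7',2)
fitpacks('top',p,d,(.44,.68,.08,.36),.031); st(); plan(.6095,.2699,.08,np.pi+.24)"
```

```text
[183. 177.] [0.6095 0.27  ] 0.275 [0.06 0.04] | rect [609.5 269.9] [60.4 41. ] 14.1 | label (array([0.6024, 0.2708]), 0.589, array([0.0292, 0.0252]))
[176. 221.] [0.5141 0.2834] 0.263 [0.06  0.042] | rect [514.  283.3] [60.  41.6] 14.5 | label (array([0.5093, 0.2846]), 0.888, array([0.0282, 0.0214]))
t 20.3 p [ 0.6068 -0.0625  0.1056] psi 3.116 tz [-0.002  0.    -1.   ] F [ 0.5 -0.7 -1.1] w 0.0561 gf 0.0
d cm [ 0.58 33.24  2.57] w [ 0.    -0.002 -0.266] dist 33.3
```

>>> {"method": "arm_command", "body": {
  "increments": [
    {"dx": 0.1, "dy": 8, "dz": 0, "wx": 0, "wy": 0, "wz": -0.09, "grip": 6.4},
    {"dx": 0.3, "dy": 17, "dz": 0, "wx": 0, "wy": 0, "wz": -0.18, "grip": 6.4},
    {"dx": 0.6, "dy": 33.2, "dz": 0, "wx": 0, "wy": 0, "wz": -0.266, "grip": 6.4},
    {"dx": 0.6, "dy": 33.2, "dz": 0, "wx": 0, "wy": 0, "wz": -0.266, "grip": 6.4},
    {"dx": 0.6, "dy": 33.2, "dz": 0, "wx": 0, "wy": 0, "wz": -0.266, "grip": 6.4},
    {"dx": 0.6, "dy": 33.2, "dz": 1.5, "wx": 0, "wy": 0, "wz": -0.266, "grip": 6.4},
    {"dx": 0.6, "dy": 33.2, "dz": 2.5, "wx": 0, "wy": 0, "wz": -0.266, "grip": 6.4},
    {"dx": 0.6, "dy": 33.2, "dz": 2.5, "wx": 0, "wy": 0, "wz": -0.266, "grip": 6.4},
    {"dx": 0.6, "dy": 33.2, "dz": 2.5, "wx": 0, "wy": 0, "wz": -0.266, "grip": 6.4}
  ]
}}

```text
clock: 21.2
eef_pos: [0.6084, 0.2696, 0.079]
tool_rot: [-0.121, 0.993, -0.001, -0.002]
ft_force: [-0.2, -0.2, -0.1]
grip_width: 0.0642
grasp_force: 0.0
```

```bash
python3 -c "
from h import *
st(); plan(.6095,.2699,.0185,np.pi+.24)
p,d=multi('top','top8',3);print('dock packs'); fitpacks('top',p,d,(.48,.66,-.18,-.02),.038)
for a in [(-.04,.036),(.04,.036)]: print(pk(*a))"
```

```text
t 21.2 p [0.6084 0.2696 0.079 ] psi -2.899 tz [-0.004 -0.002 -1.   ] F [-0.2 -0.2 -0.1] w 0.0642 gf 0.0
d cm [-0.15  0.01  6.04] w [-0.001 -0.005  0.002] dist 6.0
dock packs
[337. 175.] [ 0.605  -0.0639] -0.035 [0.061 0.041] | rect [605. -64.] [39.1 58.9] 88.7 | label (array([ 0.6064, -0.0722]), 0.192, array([0.0235, 0.0077]))
[336. 212.] [ 0.5269 -0.0601] -0.053 [0.06 0.04] | rect [527.2 -59.9] [38.8 58. ] 88.7 | label None
[ 0.52624941 -0.05897228]
[ 0.60622238 -0.06105205]
```

Both placed packs read at seated height and in position. Grasping A.

>>> {"method": "arm_command", "body": {
  "increments": [
    {"dx": -0.05, "dy": 0, "dz": 3.5, "wx": 0, "wy": 0, "wz": 0, "grip": 6.4},
    {"dx": -0.05, "dy": 0, "dz": 5.2, "wx": 0, "wy": 0, "wz": 0, "grip": 6.4},
    {"dx": -0.05, "dy": 0, "dz": 6.0, "wx": 0, "wy": 0, "wz": 0, "grip": 6.4},
    {"dx": -0.05, "dy": 0, "dz": 6.0, "wx": 0, "wy": 0, "wz": 0, "grip": 6.4},
    {"dx": -0.05, "dy": 0, "dz": 6.0, "wx": 0, "wy": 0, "wz": 0, "grip": 3.6},
    {"dx": -0.05, "dy": 0, "dz": 6.0, "wx": 0, "wy": 0, "wz": 0, "grip": 3.6},
    {"dx": -0.05, "dy": 0, "dz": 6.0, "wx": 0, "wy": 0, "wz": 0, "grip": 3.6},
    {"dx": -0.05, "dy": 0, "dz": 6.0, "wx": 0, "wy": 0, "wz": 0, "grip": 3.6},
    {"dx": -0.05, "dy": 0, "dz": 6.0, "wx": 0, "wy": 0, "wz": 0, "grip": 3.6}
  ]
}}

```text
clock: 22.25
eef_pos: [0.6121, 0.2699, 0.0239]
tool_rot: [-0.12, 0.993, 0.0, 0.002]
ft_force: [-0.3, -1.1, 5.4]
grip_width: 0.0381
grasp_force: 60.9
```

>>> {"method": "arm_command", "body": {
  "increments": [
    {"dx": 0, "dy": 0, "dz": -2, "wx": 0, "wy": 0, "wz": 0, "grip": 3.6},
    {"dx": 0, "dy": 0, "dz": -5, "wx": 0, "wy": 0, "wz": 0, "grip": 3.6},
    {"dx": 0, "dy": 0, "dz": -7, "wx": 0, "wy": 0, "wz": 0, "grip": 3.6},
    {"dx": 0, "dy": 0, "dz": -7, "wx": 0, "wy": 0, "wz": 0, "grip": 3.6},
    {"dx": 0, "dy": 0, "dz": -7, "wx": 0, "wy": 0, "wz": 0, "grip": 3.6}
  ]
}}

```text
clock: 22.75
eef_pos: [0.6106, 0.2696, 0.0915]
tool_rot: [-0.12, 0.993, 0.0, 0.0]
ft_force: [-0.0, 0.6, -1.9]
grip_width: 0.0376
grasp_force: 60.4
```

```bash
python3 -c "
from h import *
st(); x,y=pk(.04,-.036)+[.0015,0]; print(x,y); plan(x,y,.09,np.pi-.026)"
```

```text
t 22.8 p [0.6106 0.2696 0.0915] psi -2.901 tz [ 0.  0. -1.] F [-0.   0.6 -1.9] w 0.0376 gf 60.4
0.6058505862140451 -0.13302771551607562
d cm [ 10.05 -38.99   0.14] w [0.    0.    0.266] dist 40.3
```

>>> {"method": "arm_command", "body": {
  "increments": [
    {"dx": 2, "dy": -8, "dz": 0, "wx": 0, "wy": 0, "wz": 0.09, "grip": 3.6},
    {"dx": 5, "dy": -18, "dz": 0, "wx": 0, "wy": 0, "wz": 0.18, "grip": 3.6},
    {"dx": 10.1, "dy": -39, "dz": 0, "wx": 0, "wy": 0, "wz": 0.266, "grip": 3.6},
    {"dx": 10.1, "dy": -39, "dz": 0, "wx": 0, "wy": 0, "wz": 0.266, "grip": 3.6},
    {"dx": 10.1, "dy": -39, "dz": 0, "wx": 0, "wy": 0, "wz": 0.266, "grip": 3.6},
    {"dx": 10.1, "dy": -39, "dz": 0, "wx": 0, "wy": 0, "wz": 0.266, "grip": 3.6},
    {"dx": 10.1, "dy": -39, "dz": 0, "wx": 0, "wy": 0, "wz": 0.266, "grip": 3.6},
    {"dx": 10.1, "dy": -39, "dz": 0, "wx": 0, "wy": 0, "wz": 0.266, "grip": 3.6},
    {"dx": 10.1, "dy": -39, "dz": 0, "wx": 0, "wy": 0, "wz": 0.266, "grip": 3.6},
    {"dx": 10.1, "dy": -39, "dz": 0, "wx": 0, "wy": 0, "wz": 0.266, "grip": 3.6}
  ]
}}

```text
clock: 23.75
eef_pos: [0.6037, -0.1347, 0.0895]
tool_rot: [0.015, 1.0, 0.001, -0.002]
ft_force: [-0.2, 0.8, -1.9]
grip_width: 0.0379
grasp_force: 60.6
```

```bash
python3 -c "
from h import *
p,d=multi('top','top9',3)
st(); x,y=pk(.04,-.036)+[.002,0]; plan(x,y,.036,np.pi-.026)
fitpacks('top',p,d,(.44,.68,.08,.36),.031)"
```

```text
t 23.9 p [ 0.6047 -0.1317  0.0905] psi 3.118 tz [-0.002  0.001 -1.   ] F [-0.1  1.1 -1.6] w 0.0376 gf 60.6
d cm [-0.18 -0.13  5.45] w [ 0.001 -0.002  0.002] dist 5.5
[176. 221.] [0.5139 0.2834] 0.271 [0.06  0.041] | rect [513.7 283.4] [60.2 41.3] 15.0 | label (array([0.5078, 0.284 ]), 0.19, array([0.0308, 0.0239]))
```

>>> {"method": "arm_command", "body": {
  "increments": [
    {"dx": -0.1, "dy": -0.1, "dz": 2.5, "wx": 0, "wy": 0, "wz": 0, "grip": 3.6},
    {"dx": -0.1, "dy": -0.1, "dz": 4, "wx": 0, "wy": 0, "wz": 0, "grip": 3.6},
    {"dx": -0.1, "dy": -0.1, "dz": 4.7, "wx": 0, "wy": 0, "wz": 0, "grip": 3.6},
    {"dx": -0.1, "dy": -0.1, "dz": 5.1, "wx": 0, "wy": 0, "wz": 0, "grip": 3.6},
    {"dx": -0.1, "dy": -0.1, "dz": 5.4, "wx": 0, "wy": 0, "wz": 0, "grip": 3.6},
    {"dx": -0.1, "dy": -0.1, "dz": 5.4, "wx": 0, "wy": 0, "wz": 0, "grip": 3.6}
  ]
}}

```text
clock: 24.5
eef_pos: [0.6066, -0.1339, 0.0379]
tool_rot: [0.013, 1.0, -0.0, 0.0]
ft_force: [0.6, 0.5, -0.6]
grip_width: 0.0376
grasp_force: 60.6
```

>>> {"method": "arm_command", "body": {
  "increments": [
    {"dx": 0, "dy": 0, "dz": 0.2, "wx": 0, "wy": 0, "wz": 0, "grip": 3.6},
    {"dx": 0, "dy": 0, "dz": 0.4, "wx": 0, "wy": 0, "wz": 0, "grip": 3.6},
    {"dx": 0, "dy": 0, "dz": 0.55, "wx": 0, "wy": 0, "wz": 0, "grip": 3.6},
    {"dx": 0, "dy": 0, "dz": 0.55, "wx": 0, "wy": 0, "wz": 0, "grip": 3.6}
  ]
}}

```text
clock: 24.9
eef_pos: [0.6061, -0.1344, 0.032]
tool_rot: [0.013, 1.0, 0.0, -0.0]
ft_force: [0.1, 0.1, -0.3]
grip_width: 0.0381
grasp_force: 60.6
```

>>> {"method": "arm_command", "body": {
  "increments": [
    {"dx": 0, "dy": 0, "dz": 0.2, "wx": 0, "wy": 0, "wz": 0, "grip": 3.6},
    {"dx": 0, "dy": 0, "dz": 0.3, "wx": 0, "wy": 0, "wz": 0, "grip": 3.6},
    {"dx": 0, "dy": 0, "dz": 0.3, "wx": 0, "wy": 0, "wz": 0, "grip": 3.6}
  ]
}}

```text
clock: 25.2
eef_pos: [0.6065, -0.1345, 0.0309]
tool_rot: [0.013, 1.0, -0.0, 0.001]
ft_force: [-2.7, 0.2, 7.9]
grip_width: 0.038
grasp_force: 61.5
```

Seated at the expected 0.0309. Release.

>>> {"method": "arm_command", "body": {
  "increments": [
    {"dx": 0, "dy": 0, "dz": 0, "wx": 0, "wy": 0, "wz": 0, "grip": 5.6},
    {"dx": 0, "dy": 0, "dz": 0, "wx": 0, "wy": 0, "wz": 0, "grip": 5.6},
    {"dx": 0, "dy": 0, "dz": 0, "wx": 0, "wy": 0, "wz": 0, "grip": 5.6},
    {"dx": 0, "dy": 0, "dz": -2, "wx": 0, "wy": 0, "wz": 0, "grip": 5.6},
    {"dx": 0, "dy": 0, "dz": -4, "wx": 0, "wy": 0, "wz": 0, "grip": 5.6},
    {"dx": 0, "dy": 0, "dz": -8, "wx": 0, "wy": 0, "wz": 0, "grip": 5.6},
    {"dx": 0, "dy": 0, "dz": -8, "wx": 0, "wy": 0, "wz": 0, "grip": 5.6},
    {"dx": 0, "dy": 0, "dz": -8, "wx": 0, "wy": 0, "wz": 0, "grip": 5.6}
  ]
}}

```text
clock: 26.0
eef_pos: [0.6073, -0.1345, 0.1104]
tool_rot: [0.013, 1.0, -0.0, 0.001]
ft_force: [-0.5, -0.2, -0.6]
grip_width: 0.056
grasp_force: 0.0
```

```bash
python3 -c "
from h import *
p,d=multi('top','top10',2)
fitpacks('top',p,d,(.44,.68,.08,.36),.031); st(); plan(.5140,.2834,.08,np.pi+.27)"
```

```text
[176. 221.] [0.5138 0.2834] 0.279 [0.06  0.042] | rect [513.9 283.2] [60.3 41.7] 15.5 | label (array([0.5067, 0.285 ]), 0.369, array([0.032 , 0.0228]))
t 26.1 p [ 0.6055 -0.1342  0.108 ] psi 3.116 tz [-0.002  0.    -1.   ] F [ 0.   1.2 -0.3] w 0.0559 gf 0.0
d cm [10.22 41.51  2.84] w [ 0.001 -0.002 -0.296] dist 42.8
```

>>> {"method": "arm_command", "body": {
  "increments": [
    {"dx": 2, "dy": 8, "dz": 0, "wx": 0, "wy": 0, "wz": -0.1, "grip": 6.4},
    {"dx": 5, "dy": 18, "dz": 0, "wx": 0, "wy": 0, "wz": -0.2, "grip": 6.4},
    {"dx": 10.2, "dy": 41.5, "dz": 0, "wx": 0, "wy": 0, "wz": -0.296, "grip": 6.4},
    {"dx": 10.2, "dy": 41.5, "dz": 0, "wx": 0, "wy": 0, "wz": -0.296, "grip": 6.4},
    {"dx": 10.2, "dy": 41.5, "dz": 0, "wx": 0, "wy": 0, "wz": -0.296, "grip": 6.4},
    {"dx": 10.2, "dy": 41.5, "dz": 0, "wx": 0, "wy": 0, "wz": -0.296, "grip": 6.4},
    {"dx": 10.2, "dy": 41.5, "dz": 1.5, "wx": 0, "wy": 0, "wz": -0.296, "grip": 6.4},
    {"dx": 10.2, "dy": 41.5, "dz": 2.8, "wx": 0, "wy": 0, "wz": -0.296, "grip": 6.4},
    {"dx": 10.2, "dy": 41.5, "dz": 2.8, "wx": 0, "wy": 0, "wz": -0.296, "grip": 6.4},
    {"dx": 10.2, "dy": 41.5, "dz": 2.8, "wx": 0, "wy": 0, "wz": -0.296, "grip": 6.4}
  ]
}}

```text
clock: 27.1
eef_pos: [0.5117, 0.2862, 0.0778]
tool_rot: [-0.138, 0.99, -0.0, -0.003]
ft_force: [0.3, -1.5, -0.4]
grip_width: 0.0638
grasp_force: 0.0
```

```bash
python3 -c "
from h import *
p,d=multi('top','top11',3);st(); plan(.5140,.2834,.0185,np.pi+.27);print('dock packs'); fitpacks('top',p,d,(.48,.66,-.18,-.02),.038)"
```

```text
t 27.2 p [0.5143 0.2823 0.08  ] psi -2.871 tz [-0.002 -0.002 -1.   ] F [0.3 0.1 0.2] w 0.0635 gf 0.0
d cm [-0.01  0.12  6.15] w [-0.001 -0.002  0.   ] dist 6.1
dock packs
[370. 175.] [ 0.6056 -0.1355] -0.035 [0.061 0.041] | rect [ 605.7 -135.6] [39.2 59.3] 88.3 | label (array([ 0.5992, -0.1347]), 0.002, array([0.0304, 0.0251]))
[337. 175.] [ 0.6051 -0.064 ] -0.023 [0.061 0.041] | rect [605. -64.] [39.1 58.9] 88.7 | label (array([ 0.5998, -0.063 ]), 0.049, array([0.0317, 0.0257]))
[336. 212.] [ 0.527  -0.0601] -0.045 [0.06 0.04] | rect [527.2 -59.9] [38.8 58. ] 88.7 | label (array([ 0.5237, -0.0628]), 0.392, array([0.0323, 0.0209]))
```

>>> {"method": "arm_command", "body": {
  "increments": [
    {"dx": -0.05, "dy": 0.1, "dz": 3.5, "wx": 0, "wy": 0, "wz": 0, "grip": 6.4},
    {"dx": -0.05, "dy": 0.1, "dz": 5.2, "wx": 0, "wy": 0, "wz": 0, "grip": 6.4},
    {"dx": -0.05, "dy": 0.1, "dz": 6.1, "wx": 0, "wy": 0, "wz": 0, "grip": 6.4},
    {"dx": -0.05, "dy": 0.1, "dz": 6.1, "wx": 0, "wy": 0, "wz": 0, "grip": 6.4},
    {"dx": -0.05, "dy": 0.1, "dz": 6.1, "wx": 0, "wy": 0, "wz": 0, "grip": 3.6},
    {"dx": -0.05, "dy": 0.1, "dz": 6.1, "wx": 0, "wy": 0, "wz": 0, "grip": 3.6},
    {"dx": -0.05, "dy": 0.1, "dz": 6.1, "wx": 0, "wy": 0, "wz": 0, "grip": 3.6},
    {"dx": -0.05, "dy": 0.1, "dz": 6.1, "wx": 0, "wy": 0, "wz": 0, "grip": 3.6},
    {"dx": -0.05, "dy": 0.1, "dz": 6.1, "wx": 0, "wy": 0, "wz": 0, "grip": 3.6}
  ]
}}

```text
clock: 28.15
eef_pos: [0.5166, 0.2846, 0.0219]
tool_rot: [-0.135, 0.991, 0.0, 0.002]
ft_force: [-0.3, -1.5, 6.3]
grip_width: 0.0378
grasp_force: 61.1
```

>>> {"method": "arm_command", "body": {
  "increments": [
    {"dx": 0, "dy": 0, "dz": -2, "wx": 0, "wy": 0, "wz": 0, "grip": 3.6},
    {"dx": 0, "dy": 0, "dz": -5, "wx": 0, "wy": 0, "wz": 0, "grip": 3.6},
    {"dx": 0, "dy": 0, "dz": -7.5, "wx": 0, "wy": 0, "wz": 0, "grip": 3.6},
    {"dx": 0, "dy": 0, "dz": -7.5, "wx": 0, "wy": 0, "wz": 0, "grip": 3.6},
    {"dx": 0, "dy": 0, "dz": -7.5, "wx": 0, "wy": 0, "wz": 0, "grip": 3.6}
  ]
}}

```text
clock: 28.65
eef_pos: [0.5155, 0.2845, 0.0955]
tool_rot: [-0.135, 0.991, 0.0, 0.001]
ft_force: [0.8, 0.9, -1.5]
grip_width: 0.0383
grasp_force: 60.5
```

```bash
python3 -c "
from h import *
st(); x,y=pk(-.04,-.036)+[.0015,0]; print(x,y); plan(x,y,.09,np.pi-.026)"
```

```text
t 28.6 p [0.5155 0.2845 0.0955] psi -2.871 tz [ 0.001  0.001 -1.   ] F [ 0.8  0.9 -1.5] w 0.0383 gf 60.5
0.5258776246908261 -0.1309479498548215
d cm [ 10.1  -40.31   0.52] w [0.001 0.001 0.296] dist 41.6
```

>>> {"method": "arm_command", "body": {
  "increments": [
    {"dx": 2, "dy": -8, "dz": 0, "wx": 0, "wy": 0, "wz": 0.1, "grip": 3.6},
    {"dx": 5, "dy": -18, "dz": 0, "wx": 0, "wy": 0, "wz": 0.2, "grip": 3.6},
    {"dx": 10.1, "dy": -40.3, "dz": 0, "wx": 0, "wy": 0, "wz": 0.296, "grip": 3.6},
    {"dx": 10.1, "dy": -40.3, "dz": 0, "wx": 0, "wy": 0, "wz": 0.296, "grip": 3.6},
    {"dx": 10.1, "dy": -40.3, "dz": 0, "wx": 0, "wy": 0, "wz": 0.296, "grip": 3.6},
    {"dx": 10.1, "dy": -40.3, "dz": 0, "wx": 0, "wy": 0, "wz": 0.296, "grip": 3.6},
    {"dx": 10.1, "dy": -40.3, "dz": 0, "wx": 0, "wy": 0, "wz": 0.296, "grip": 3.6},
    {"dx": 10.1, "dy": -40.3, "dz": 0, "wx": 0, "wy": 0, "wz": 0.296, "grip": 3.6},
    {"dx": 10.1, "dy": -40.3, "dz": 0, "wx": 0, "wy": 0, "wz": 0.296, "grip": 3.6},
    {"dx": 10.1, "dy": -40.3, "dz": 0, "wx": 0, "wy": 0, "wz": 0.296, "grip": 3.6}
  ]
}}

```text
clock: 29.65
eef_pos: [0.5242, -0.1331, 0.0934]
tool_rot: [0.015, 1.0, 0.0, -0.001]
ft_force: [-0.9, 1.8, -0.5]
grip_width: 0.0385
grasp_force: 60.7
```

```bash
python3 -c "
from h import *
p,d=multi('side','side3',3)
st(); x,y=pk(-.04,-.036)+[.002,0]; plan(x,y,.034,np.pi-.026)"
```

```text
t 29.8 p [ 0.5247 -0.1297  0.0941] psi 3.117 tz [-0.002  0.001 -1.   ] F [ 0.7  0.5 -1.5] w 0.0379 gf 60.7
d cm [-0.18 -0.13  6.01] w [ 0.001 -0.002  0.001] dist 6.0
```

>>> {"method": "arm_command", "body": {
  "increments": [
    {"dx": -0.1, "dy": -0.1, "dz": 3, "wx": 0, "wy": 0, "wz": 0, "grip": 3.6},
    {"dx": -0.1, "dy": -0.1, "dz": 4.5, "wx": 0, "wy": 0, "wz": 0, "grip": 3.6},
    {"dx": -0.1, "dy": -0.1, "dz": 5.3, "wx": 0, "wy": 0, "wz": 0, "grip": 3.6},
    {"dx": -0.1, "dy": -0.1, "dz": 5.7, "wx": 0, "wy": 0, "wz": 0, "grip": 3.6},
    {"dx": -0.1, "dy": -0.1, "dz": 6.0, "wx": 0, "wy": 0, "wz": 0, "grip": 3.6},
    {"dx": -0.1, "dy": -0.1, "dz": 6.0, "wx": 0, "wy": 0, "wz": 0, "grip": 3.6}
  ]
}}

```text
clock: 30.4
eef_pos: [0.5269, -0.1317, 0.0355]
tool_rot: [0.013, 1.0, -0.0, 0.0]
ft_force: [-0.6, 0.0, -1.0]
grip_width: 0.0381
grasp_force: 60.7
```

>>> {"method": "arm_command", "body": {
  "increments": [
    {"dx": 0, "dy": 0, "dz": 0.2, "wx": 0, "wy": 0, "wz": 0, "grip": 3.6},
    {"dx": 0, "dy": 0, "dz": 0.4, "wx": 0, "wy": 0, "wz": 0, "grip": 3.6},
    {"dx": 0, "dy": 0, "dz": 0.6, "wx": 0, "wy": 0, "wz": 0, "grip": 3.6},
    {"dx": 0, "dy": 0, "dz": 0.6, "wx": 0, "wy": 0, "wz": 0, "grip": 3.6}
  ]
}}

```text
clock: 30.8
eef_pos: [0.5265, -0.1322, 0.0291]
tool_rot: [0.013, 1.0, 0.0, 0.0]
ft_force: [0.3, -0.2, -1.5]
grip_width: 0.0382
grasp_force: 60.7
```

>>> {"method": "arm_command", "body": {
  "increments": [
    {"dx": 0, "dy": 0, "dz": 0.2, "wx": 0, "wy": 0, "wz": 0, "grip": 3.6},
    {"dx": 0, "dy": 0, "dz": 0.25, "wx": 0, "wy": 0, "wz": 0, "grip": 3.6},
    {"dx": 0, "dy": 0, "dz": 0.25, "wx": 0, "wy": 0, "wz": 0, "grip": 3.6}
  ]
}}

```text
clock: 31.1
eef_pos: [0.5265, -0.1322, 0.0289]
tool_rot: [0.013, 1.0, -0.0, 0.001]
ft_force: [-5.4, 1.3, 14.6]
grip_width: 0.038
grasp_force: 62.3
```

>>> {"method": "arm_command", "body": {
  "increments": [
    {"dx": 0, "dy": 0, "dz": 0, "wx": 0, "wy": 0, "wz": 0, "grip": 5.6},
    {"dx": 0, "dy": 0, "dz": 0, "wx": 0, "wy": 0, "wz": 0, "grip": 5.6},
    {"dx": 0, "dy": 0, "dz": 0, "wx": 0, "wy": 0, "wz": 0, "grip": 5.6},
    {"dx": 0, "dy": 0, "dz": -2, "wx": 0, "wy": 0, "wz": 0, "grip": 5.6},
    {"dx": 0, "dy": 0, "dz": -4, "wx": 0, "wy": 0, "wz": 0, "grip": 5.6},
    {"dx": 0, "dy": 0, "dz": -8, "wx": 0, "wy": 0, "wz": 0, "grip": 5.6},
    {"dx": 0, "dy": 0, "dz": -10, "wx": 0, "wy": 0, "wz": 0, "grip": 5.6},
    {"dx": 0, "dy": 0, "dz": -10, "wx": 0, "wy": 0, "wz": 0, "grip": 5.6}
  ]
}}

```text
clock: 31.9
eef_pos: [0.529, -0.1328, 0.13]
tool_rot: [0.013, 1.0, -0.001, 0.003]
ft_force: [0.5, -0.5, -0.4]
grip_width: 0.0559
grasp_force: 0.0
```

```bash
python3 -c "
from h import *
st(); x,y=pk(-.108,0); print(x,y); plan(x,y,.07,np.pi-.026)"
```

```text
t 31.9 p [ 0.529  -0.1328  0.13  ] psi 3.116 tz [ 0.007 -0.002 -1.   ] F [ 0.5 -0.5 -0.4] w 0.0559 gf 0.0
0.4573365019436544 -0.09319231635730693
d cm [7.31 3.78 5.95] w [-0.002  0.007  0.   ] dist 10.2
```

>>> {"method": "arm_command", "body": {
  "increments": [
    {"dx": 5, "dy": 2, "dz": 0, "wx": 0, "wy": 0, "wz": 0, "grip": 0},
    {"dx": 10, "dy": 3.8, "dz": 0, "wx": 0, "wy": 0, "wz": 0, "grip": 0},
    {"dx": 15, "dy": 3.8, "dz": 0, "wx": 0, "wy": 0, "wz": 0, "grip": 0},
    {"dx": 17, "dy": 3.8, "dz": 0, "wx": 0, "wy": 0, "wz": 0, "grip": 0},
    {"dx": 17, "dy": 3.8, "dz": 0, "wx": 0, "wy": 0, "wz": 0, "grip": 0},
    {"dx": 17, "dy": 3.8, "dz": 0, "wx": 0, "wy": 0, "wz": 0, "grip": 0}
  ]
}}

```text
clock: 32.5
eef_pos: [0.3574, -0.0897, 0.1263]
tool_rot: [0.013, 1.0, 0.0, 0.0]
ft_force: [0.5, 0.3, 1.1]
grip_width: -0.0006
grasp_force: 0.0
```

```bash
python3 -c "
from h import *
p,d=multi('top','top12',4)
fitpacks('top',p,d,(.48,.66,-.18,-.02),.038);fitpacks('top',p,d,(.44,.68,.08,.36),.031);fitpacks('top',p,d,(.47,.60,-.35,-.24),.032)
W=cloud('top',d)
for u,v in [(370,178),(337,178),(336,215),(369,215),(353,244)]: print(u,v,np.round(np.median(W[v-4:v+5,u-4:u+5].reshape(-1,3),0),4))
a=cv2.resize(p[145:265,310:490,::-1],None,fx=4.4,fy=4.4,interpolation=cv2.INTER_CUBIC); cv2.imwrite('pics/top12c.png',a); st()
"
```

```text
[370. 175.] [ 0.6056 -0.1355] -0.035 [0.061 0.041] | rect [ 605.7 -135.6] [39.2 59.3] 88.3 | label (array([ 0.5991, -0.1353]), -0.05, array([0.0305, 0.0238]))
[337. 175.] [ 0.605  -0.0639] -0.029 [0.061 0.041] | rect [605. -64.] [39.1 58.9] 88.7 | label (array([ 0.5997, -0.0638]), 0.012, array([0.0321, 0.0242]))
[336. 212.] [ 0.5269 -0.0602] -0.063 [0.06 0.04] | rect [527.2 -59.9] [38.8 58. ] 88.7 | label (array([ 0.5218, -0.0607]), -0.03, array([0.0319, 0.0255]))
[370. 212.] [ 0.5256 -0.133 ] -0.041 [0.06  0.041] | rect [ 525.7 -133. ] [38.9 58.3] 88.3 | label (array([ 0.5188, -0.1334]), 0.115, array([0.03  , 0.0249]))
[445. 207.] [ 0.5314 -0.297 ] -0.113 [0.06  0.041] | rect [ 531.3 -296.4] [41.4 59.4] 87.2 | label (array([ 0.5249, -0.2971]), 0.028, array([0.0308, 0.0238]))
370 178 [ 0.598  -0.1353  0.0384]
337 178 [ 0.5994 -0.0638  0.0384]
336 215 [ 0.5196 -0.0597  0.0383]
369 215 [ 0.5181 -0.1306  0.0382]
353 244 [ 0.4573 -0.094   0.0438]
t 32.7 p [ 0.3587 -0.0899  0.1265] psi 3.116 tz [ 0. -0. -1.] F [ 0.3  0.3 -0.1] w -0.0001 gf 0.0
```

View pics/top12c.png

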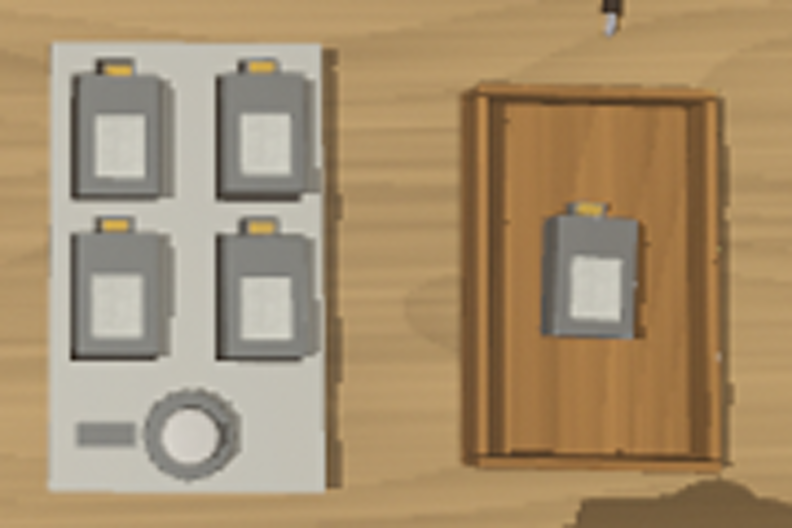

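All four packs are seated with tops at 38 mm, and the charged pack lies flat in the box. The button centre is at crop (191,436), pixel (353,244), or about (0.457, −0.0935). Now I'll press it with closed fingers.

```bash
python3 -c "
from h import *
print(ray('top',353.4,244.1,.044)); plan(.457,-.0935,.06,np.pi-.026)"
```

```text
[ 0.4571649  -0.09475522  0.044     ]
d cm [-9.83 -0.1   6.66] w [-0.  0.  0.] dist 11.9
```

>>> {"method": "arm_command", "body": {
  "increments": [
    {"dx": -5, "dy": 0, "dz": 3, "wx": 0, "wy": 0, "wz": 0, "grip": 0},
    {"dx": -9.8, "dy": 0, "dz": 5, "wx": 0, "wy": 0, "wz": 0, "grip": 0},
    {"dx": -9.8, "dy": 0, "dz": 6.6, "wx": 0, "wy": 0, "wz": 0, "grip": 0},
    {"dx": -9.8, "dy": 0, "dz": 6.6, "wx": 0, "wy": 0, "wz": 0, "grip": 0},
    {"dx": -9.8, "dy": 0, "dz": 6.6, "wx": 0, "wy": 0, "wz": 0, "grip": 0},
    {"dx": -9.8, "dy": 0, "dz": 7.6, "wx": 0, "wy": 0, "wz": 0, "grip": 0},
    {"dx": -9.8, "dy": 0, "dz": 8.2, "wx": 0, "wy": 0, "wz": 0, "grip": 0},
    {"dx": -9.8, "dy": 0, "dz": 8.6, "wx": 0, "wy": 0, "wz": 0, "grip": 0},
    {"dx": -9.8, "dy": 0, "dz": 8.9, "wx": 0, "wy": 0, "wz": 0, "grip": 0},
    {"dx": -9.8, "dy": 0, "dz": 8.9, "wx": 0, "wy": 0, "wz": 0, "grip": 0}
  ]
}}

```text
clock: 33.7
eef_pos: [0.455, -0.0923, 0.0381]
tool_rot: [0.013, 1.0, -0.0, -0.0]
ft_force: [-1.4, 0.9, 3.8]
grip_width: 0.0
grasp_force: 1.9
```

>>> {"method": "arm_command", "body": {
  "increments": [
    {"dx": 0, "dy": 0, "dz": 0.2, "wx": 0, "wy": 0, "wz": 0, "grip": 0},
    {"dx": 0, "dy": 0, "dz": 0.3, "wx": 0, "wy": 0, "wz": 0, "grip": 0},
    {"dx": 0, "dy": 0, "dz": 0.3, "wx": 0, "wy": 0, "wz": 0, "grip": 0},
    {"dx": 0, "dy": 0, "dz": 0.3, "wx": 0, "wy": 0, "wz": 0, "grip": 0}
  ]
}}

```text
clock: 34.1
eef_pos: [0.4551, -0.0923, 0.0376]
tool_rot: [0.013, 1.0, -0.0, 0.001]
ft_force: [-9.2, 1.3, 25.7]
grip_width: -0.0005
grasp_force: 12.7
```

Bottomed out: 25.7 N at z = 0.0376, 6 mm below the button's top. Releasing straight up and away.

>>> {"method": "arm_command", "body": {
  "increments": [
    {"dx": 0, "dy": 0, "dz": -0.5, "wx": 0, "wy": 0, "wz": 0, "grip": 0},
    {"dx": 0, "dy": 0, "dz": -2, "wx": 0, "wy": 0, "wz": 0, "grip": 0},
    {"dx": 0, "dy": 0, "dz": -5, "wx": 0, "wy": 0, "wz": 0, "grip": 0},
    {"dx": 0, "dy": 0, "dz": -10, "wx": 0, "wy": 0, "wz": 0, "grip": 0},
    {"dx": 10, "dy": 0, "dz": -10, "wx": 0, "wy": 0, "wz": 0, "grip": 0},
    {"dx": 10, "dy": 0, "dz": -10, "wx": 0, "wy": 0, "wz": 0, "grip": 0},
    {"dx": 10, "dy": 0, "dz": -10, "wx": 0, "wy": 0, "wz": 0, "grip": 0},
    {"dx": 10, "dy": 0, "dz": -10, "wx": 0, "wy": 0, "wz": 0, "grip": 0}
  ]
}}

```text
clock: 34.9
eef_pos: [0.3542, -0.0896, 0.1347]
tool_rot: [0.013, 1.0, -0.0, 0.0]
ft_force: [0.5, -0.0, -0.1]
grip_width: 0.0
grasp_force: 0.0
```

```bash
python3 -c "
from h import *
p,d=multi('top','top13',4)
W=cloud('top',d)
ok=[]
for u,v in [(370,178),(337,178),(336,215),(369,215),(353,244),(445,207)]: 
    z=np.median(W[v-4:v+5,u-4:u+5,2]); ok.append(z); print(u,v,round(float(z),4))
if all(abs(z-.0383)<.002 for z in ok[:4]) and abs(ok[4]-.044)<.002 and abs(ok[5]-.032)<.003: st(); print(job.job_done())
"
```

```text
370 178 0.0383
337 178 0.0385
336 215 0.0384
369 215 0.0383
353 244 0.044
445 207 0.0324
t 35.1 p [ 0.3571 -0.09    0.135 ] psi 3.116 tz [ 0.002 -0.    -1.   ] F [-0.3 -0.2  0.2] w 0.0001 gf 0.0
the job is handed in; nothing more can be done
None
```

Job handed in at 35.1 s: the one charged pack lies flat in the pencil box, all four empties are seated in the dock, and the button was pressed fully down and came back up.

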